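# Pack and lock the storeroom supply box

## Robot

A 6-joint arm with a two-finger parallel gripper is mounted at the origin on the work surface. World frame = base frame: x ahead of the robot, y to its left, z up, the work surface at z = 0. Lengths are in m, angles in rad, forces in N, time in s.
With the tool pointing down it reaches from about 0.325 to 0.925 m from the base axis. Payload 3.1 kg.
Tool frame: the origin (TCP) lies between the finger pads; the fingertips stand 17 mm ahead of it and the grasp point (between the pads) lies 2 mm behind it; z points along the fingers, y is the line along which they close (so a half turn about z gives the same grasp; the last joint's range is limited). The gripper opens to 85 mm and grips with 20 to 120 N. Pads are 22 mm wide; open, the fingers measure 114 mm over their backs; the gripper's body (76 mm by 85 mm) begins 54 mm behind the grasp point. The pads swing forward as they close: fully open they stand 13 mm farther back than shut.
Start: joints at [-1.27, 0.217, 1.613, -0, 1.311, -0.112], TCP at [0.251, -0.573, 0.248] pointing down, gripper open.
Joint ranges: [-2.75, 2.75], [-0.78, 2.1], [0.31, 2.55], [-1.13, 4.27], [0.13, 2.63], [-2.58, 2.58]. Speed limits (rad/s): [2.79, 2.79, 3.14, 3.14, 3.14, 3.14].

## Interface

Orientations are given as a rotation vector (axis times angle).
In Python, from rig import robot gives the robot as it stands.
- The arm moves only by the tool step_arm, never from a script. Its argument "increments" is a list of rows, each a list of 2 entries, a list of its own where there are three numbers: the shift along the tool's x, y, z each as a share of 300 mm, from -1 to 1, then the turn, a rotation vector about the tool's x, y, z each as a share of 180 degrees, from -1 to 1. In form: [[[tx, ty, tz], [ax, ay, az]], ...]. A call has 1 to 12 rows; each row shifts and turns the commanded pose from where the row before left it, along the tool's axes as they then stand; what a row does not reach is not made up. A row lasts 1/8 s, in which the tool goes at most 62.5 mm and 10.7 degrees, less where a joint would pass 70% of its speed; a pose out of reach is approached as far as the arm can. A call with a number of a shift or a turn outside -1 to 1 is refused whole. A call with a gripper value outside its range is refused whole. "jaw" is the opening, from -1 (shut) to 1 (fully open), set as the call begins (left out, the last holds). The fingers move at their own pace and stop on an object; "grip_force" is the grip in N (left out, the last holds). Time passes only in rows, so rows that do not move let the fingers close. It gives the time, the measured TCP pose, the force, the opening and the grip force at its end, in the units of the state.
- robot.observe(): the state, without advancing time (a new reading comes with each control period).
- robot.snapshot(name): name is "side" or "top" or "wrist"; returns a dict with "img" (480x640x3 uint8, red, green, blue), "K" (3x3 intrinsics, pixels), "k1" (the pictures are not rectified: a ray, as slopes to the right and down, at radius r is drawn at 1 + k1 r^2 times it, then the intrinsics apply), "R" (3x3) and "t" (3): a world point X has camera coordinates R X + t. Camera axes: x right, y down, z forward; pixel columns grow to the right and rows downward; lengths in m; the calibration is good to about 2 mm. A picture is of the moment at which its call begins. There is no depth.
- robot.sign_off(): hands the job in; it is judged then, once.
The state is a dict: "clock": time; "joint_pos": joint angles; "joint_velocities": joint speeds; "tau": joint torques, N m; "ee_pos": TCP position; "tool_rot": TCP orientation; "ft_force": force on the tool from outside, world axes, zero at the start; "moment": the same for the moment, N m; "finger_gap": finger opening in m; "finger_force": force on a finger pad.
Only numpy, scipy, OpenCV 4.12 (cv2) and the standard library are available. Lean on these libraries where they do the work, as an engineer would, in place of code of your own. Each camera call takes 0.05 s, during which the arm holds its last target. There are 200 camera calls.

## Task

Pack and lock the supply box for delivery: stand every refill carton on the floor of the box, upright and one to a bay, then put the lid fully home on it. With the lid on, fit the square-bored T key right down on the turnbutton's square spindle, turn the turnbutton with it through its quarter turn until it points straight in over the lid, then take the key off and stand it back in its grey tray and drop the locking pin fully home in the hole beside the turnbutton, so that it cannot swing back. Leave the other things on the table where they are, upright.

Things in the scene. Friction and masses are not known exactly. Their poses are not given: they have to be found in the camera images.
- supply_box: Fixed open grey steel box, outside 128 (x) x 212 (y) x 60 mm high, walls 4, floor 5 mm. Three 4 mm dividers, tops 35 mm above the underside, make four bays side by side along y, each 120 (x) x 48 (y) mm. Origin: centre of the underside, on the table. On its -x side (to the robot) a bracket, x -122 to -64, y -25 to 56 mm, 66.5 mm high, carries the turnbutton.
- bay0 (a point): centre of bay 0's floor (box frame x 0, y -78 mm, 5 mm above the table); its axes are the box's
- bay1 (a point): centre of bay 1's floor (box frame x 0, y -26 mm, 5 mm above the table); its axes are the box's
- bay2 (a point): centre of bay 2's floor (box frame x 0, y 26 mm, 5 mm above the table); its axes are the box's
- bay3 (a point): centre of bay 3's floor (box frame x 0, y 78 mm, 5 mm above the table); its axes are the box's
- turnbutton (a joint): Steel turnbutton of the box: bar 16 mm wide, 6 thick, reaching 68 mm from its vertical axis. Rad: 0 = locked, bar along the box's +x, in over the lid's edge (stop there); grows anticlockwise from above; starts at 1.25 to 1.75, about along the box's front, clear of the lid. Friction 0.12 N m holds it where left. It clears the seated lid by 2.5 mm.
- spindle (a point): On the turnbutton's axis, box frame (-100, 0) mm, 73.5 mm above the table: top of its round boss (40 mm wide), the foot of the square spindle, where the key's lower end comes to rest. Spindle: 15 x 15 mm, 20 mm up from here, then an 11 x 11 mm nose, 4 mm more. Site axes turn with it: x along the bar, spindle faces square to x and y.
- pin_hole (a point): Centre of the mouth of the round pin hole in the top of the box's bracket, box frame (-77, 40) mm, 66.5 mm above the table; 12 mm wide, 50 mm deep, straight down. The open turnbutton may cover it; once locked it is clear of it.
- pin: Loose steel locking pin, 60 g, upright. Origin: centre of its foot. Shank 10 mm thick, 40 mm long, its lowest 4 mm only 7 mm thick; above it a dark round head 22 mm across, from 40 to 80 mm above the origin. Home: head resting on the bracket, origin 40 mm below the hole's mouth. Starts in its rest, head on top of it.
- pin_rest: Fixed light wooden block 60 x 60 x 50 mm with a 13 mm hole down its middle in which the pin starts. Origin: centre of its underside.
- lid: Loose flat grey lid, 128 (x) x 212 (y) mm, 0.4 kg, alike after a half turn. Origin: centre of the underside of its locating frame (115 x 199 x 6 mm deep; drops inside the box walls, 2.5 mm spare a side); plate 6 to 11 mm above it. Dark bar handle along y, 100 long, 16 wide, 31 to 49 mm above the origin. Home: origin 54 mm above the box's underside, axes in line.
- key: Loose steel T key, 0.18 kg, upright in the tray. Origin: centre of its lower end. Hub 36 x 36 x 28 mm high with a 17.5 mm square bore open downwards, 28 mm deep, sides square to its x and y; on top a dark cross bar along x, 90 mm long, 16 wide, 28 to 48 mm above the origin. Fits the spindle at any quarter turn, with about 0.15 rad of play.
- key_tray: Fixed grey plastic tray, 140 (x) x 130 (y) x 16 mm high, walls and floor 4 mm. Origin: centre of its underside.
- carton0: Loose cardboard refill carton, 62 (x) x 40 (y) x 40 mm high, 0.09 kg, upright on the table with random yaw. All alike. Origin: centre of its underside. Two to four of the four are present.
- carton1: Loose cardboard refill carton, 62 (x) x 40 (y) x 40 mm high, 0.09 kg, upright on the table with random yaw. All alike. Origin: centre of its underside. Two to four of the four are present.
- carton2: Loose cardboard refill carton, 62 (x) x 40 (y) x 40 mm high, 0.09 kg, upright on the table with random yaw. All alike. Origin: centre of its underside. Two to four of the four are present.
- carton3: Loose cardboard refill carton, 62 (x) x 40 (y) x 40 mm high, 0.09 kg, upright on the table with random yaw. All alike. Origin: centre of its underside. Two to four of the four are present.
- jar: bystander: amber glass jar, 64 mm diameter, 70 mm high, origin under its centre
- roll: bystander: paper roll standing, 104 mm diameter, 95 mm high, origin under its centre
- tape: bystander: clear tape ring lying flat, 90 mm diameter, 25 mm high, origin under its centre
- stapler: bystander: black stapler, 150 x 36 x 39 mm, origin under its centre
- can: bystander: can, 66 mm diameter, 150 mm high, origin under its centre
Not all that is in view belongs to the job. Leave any red look-alike of the carton1 alone.

How it is judged:
On the way, in this order (a step that is already met when the one before it is completed fails the run):
1. every carton present stands in a bay of the box (x of carton0 in the frame of supply_box between -0.036 and 0.036 m and y of carton0 in the frame of supply_box between -0.105 and 0.105 m and z of carton0 in the frame of supply_box between -0.01 and 0.012 m and angle between each of carton0, carton1, carton2, carton3's own z axis and vertical below 0.2 rad and x of carton1 in the frame of supply_box between -0.036 and 0.036 m and y of carton1 in the frame of supply_box between -0.105 and 0.105 m and z of carton1 in the frame of supply_box between -0.01 and 0.012 m and x of carton2 in the frame of supply_box between -0.036 and 0.036 m and y of carton2 in the frame of supply_box between -0.105 and 0.105 m and z of carton2 in the frame of supply_box between -0.01 and 0.012 m and x of carton3 in the frame of supply_box between -0.036 and 0.036 m and y of carton3 in the frame of supply_box between -0.105 and 0.105 m and z of carton3 in the frame of supply_box between -0.01 and 0.012 m), for 0.2 s.
2. the lid is fully home on the box (x of lid in the frame of supply_box between -0.006 and 0.006 m and y of lid in the frame of supply_box between -0.006 and 0.006 m and z of lid in the frame of supply_box between 0.045 and 0.0575 m and angle between the x axis of lid and the x axis of supply_box, either way round below 0.08 rad and angle between lid's own z axis and vertical below 0.05 rad), for 0.2 s.
3. the key is right down on the spindle, the turnbutton still open (horizontal distance between key and spindle below 0.004 m and z of key in the frame of spindle between -0.006 and 0.005 m and angle between key's own z axis and vertical below 0.1 rad and value of joint turnbutton above 0.9 rad), for 0.1 s.
4. the turnbutton is turned in over the lid with the key on it (all of step 2 and horizontal distance between key and spindle below 0.004 m and z of key in the frame of spindle between -0.006 and 0.005 m and angle between key's own z axis and vertical below 0.1 rad and value of joint turnbutton below 0.22 rad), for 0.1 s.
At the end, for the whole second after the job is handed in: Every carton present upright (0.2 rad) on the floor of a bay; lid home within 6 mm sideways, 3.5 mm in height; turnbutton within 0.22 rad of locked; key upright and at rest on the tray floor; pin down in its hole, head within 4 mm of the bracket (all of step 1 and all of step 2 and x of key in the frame of key_tray between -0.055 and 0.055 m and y of key in the frame of key_tray between -0.05 and 0.05 m and z of key in the frame of key_tray between -0.01 and 0.012 m and angle between key's own z axis and vertical below 0.2 rad and linear speed of key below 0.02 m/s and horizontal distance between pin and pin_hole below 0.005 m and z of pin in the frame of pin_hole between -0.046 and -0.036 m and angle between pin's own z axis and vertical below 0.12 rad and value of joint turnbutton below 0.22 rad); the robot touches nothing.
It fails at once if one of the other things on the table is pushed more than 5 cm away (distance of any of jar, roll, tape, stapler, can from where it was at the start of the episode above 0.05 m).
It fails at once if one of the other things on the table is knocked over (angle between any of jar, roll, tape, stapler, can's own z axis and vertical above 0.5 rad).
Of carton0, carton1, carton2, carton3 only 2 to 4 are there at a start; the rules pass over those that are not, and their reading is None.
At some moment in a run one of carton0, carton1, carton2, carton3 may be knocked a few centimetres aside while the robot is not near it.
It also fails if it takes over 200 s, if anything falls off the work surface, if the arm or the gripper's body presses on something with over 40 N, if the wrist force passes 120 N, or if a joint passes its speed limit or range.

## Working session

There is one attempt and no reset: what is moved stays moved. The work goes in short steps, Python scripts to look and compute and a tool call to move; the robot and the scene stay as the last step left them, time stands still between calls to the robot, and variables do not carry over. Pictures are saved under pics/ and viewed, at most 14 in all, crops included, and the job is handed in when it is done.

Besides the shell and the picture viewer there is one more tool, called after "Emit:" by a JSON object that holds its "fn" and its "kwargs", one argument or row to a line. step_arm: Moves the arm, as the interface text tells. Its arguments: {"type":"object","properties":{"increments":{"type":"array"},"jaw":{"type":"number"},"grip_force":{"type":"number"}},"required":["increments"]}

```bash
ls; mkdir -p pics
python3 - <<'E'
from rig import robot
import cv2,pickle
print(robot.observe())
d={}
for n in("top","side"):
    s=robot.snapshot(n); d[n]=s; cv2.imwrite(f"pics/{n}0.png",s["img"][:,:,::-1]); print(n,s["K"],s["k1"],s["R"],s["t"])
pickle.dump(d,open("s0.pkl","wb"))
E
```

```text
pics
{'clock': 0.0, 'joint_pos': array([-1.27021653e+00,  2.17767856e-01,  1.61497240e+00, -2.06449069e-06,
        1.31129140e+00, -1.12181476e-01]), 'joint_velocities': array([ 5.28208147e-04,  1.44490415e-03, -9.60877347e-04,  9.46786723e-05,
        2.45560524e-03,  1.26104534e-03]), 'tau': array([-1.61721932e-04, -3.96846914e+01, -3.03853118e+01, -4.19738501e-05,
        9.63706785e-03,  8.38897677e-06]), 'ee_pos': array([ 0.25050678, -0.57173493,  0.24693974]), 'tool_rot': array([-3.07254824e+00, -6.43274325e-01,  3.63199634e-04]), 'ft_force': array([ 0.49856619, -0.85154718, -0.34269193]), 'moment': array([-0.02537391,  0.01954332,  0.02732401]), 'finger_force': 0.0, 'finger_gap': 0.08572241491549303}
top [[458.33052342   0.         318.87385301]
 [  0.         458.33052342 234.87102654]
 [  0.           0.           1.        ]] -0.11948240177691995 [[ 0.02009319 -0.99964877 -0.01727977]
 [-0.99601444 -0.01851195 -0.08724986]
 [ 0.08689934  0.01896403 -0.99603658]] [-0.07347273  0.56012877  0.93779948]
side [[550.30248272   0.         313.86962875]
 [  0.         550.30248272 246.91653856]
 [  0.           0.           1.        ]] -0.16683646728599474 [[-0.98042913 -0.19601103  0.0183955 ]
 [-0.15316296  0.70071188 -0.69680985]
 [ 0.12369247 -0.68599018 -0.71701997]] [0.49723313 0.20772662 1.14233127]
```

View pics/top0.png

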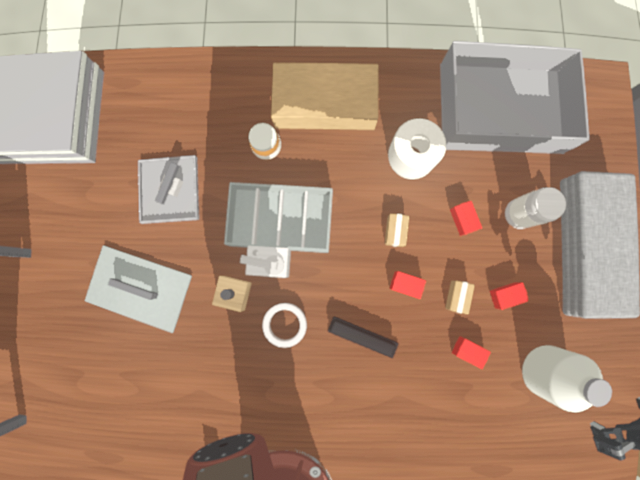

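View pics/side0.png

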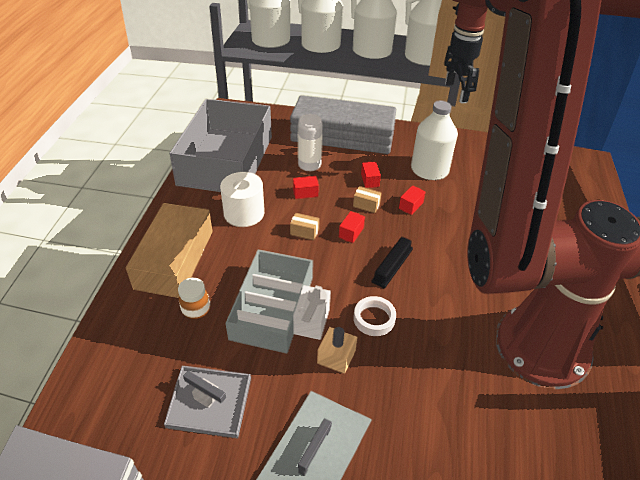

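The top view shows the box at (279,217) with the bracket below it at (268,262). The key in its tray is at (168,188), the lid at (138,287), the pin rest at (231,294), the stapler at (363,338) and the tape at (285,325).

Candidates for a carton:
- Tan with a white stripe: (398,230) and (461,297).
- Red look-alikes: (467,217), (408,285), (511,296) and (472,353).
- Large wooden block: (325,97).

I choose the two tan ones.

```bash
cat > h.py <<'E'
import numpy as np,cv2,pickle
from scipy.spatial.transform import Rotation as Ro
def und(s,p):
    p=np.asarray(p,float).reshape(-1,1,2)
    return cv2.undistortPoints(p,s["K"],np.array([s["k1"],0,0,0,0.])).reshape(-1,2)
def rays(s,p):
    u=und(s,p); d=np.c_[u,np.ones(len(u))]@s["R"]; c=-s["R"].T@s["t"]; return c,d
def plane(s,p,z):
    c,d=rays(s,p); return c+d*((z-c[2])/d[:,2])[:,None]
def proj(s,X):
    X=np.asarray(X,float).reshape(-1,3); rv=cv2.Rodrigues(s["R"])[0]
    return cv2.projectPoints(X,rv,s["t"],s["K"],np.array([s["k1"],0,0,0,0.]))[0].reshape(-1,2)
def tri(views):  # [(s,pix)...] -> point, residual mm
    A=np.zeros((3,3));b=np.zeros(3);L=[]
    for s,p in views:
        c,d=rays(s,[p]);d=d[0]/np.linalg.norm(d[0]);M=np.eye(3)-np.outer(d,d);A+=M;b+=M@c;L.append((M,c))
    X=np.linalg.solve(A,b);return X,[np.linalg.norm(M@(X-c))*1e3 for M,c in L]
def snap(n,name=None):
    from rig import robot
    s=robot.snapshot(n)
    if name: cv2.imwrite(f"pics/{name}.png",s["img"][:,:,::-1]);pickle.dump(s,open(name+".pkl","wb"))
    return s
def move(X=None,yaw=None):
    """row shares (total) to reach TCP X, tool down with tool-y along world yaw angle (mod pi)"""
    from rig import robot
    o=robot.observe();R=Ro.from_rotvec(o["tool_rot"]).as_matrix()
    p=o["ee_pos"];print("tcp",p.round(4),"yawY",round(float(np.arctan2(R[1,1],R[0,1])),4),"tilt",R[:2,2].round(4),"gap",round(o["finger_gap"],4),"F",o["ft_force"].round(1),"t",round(o["clock"],2),"q6",o["joint_pos"].round(2))
    if X is not None:
        d=(R.T@(np.array(X)-p))/0.3
        print("shift share",d.round(3))
        dx=np.array(X)-p; print("world d",dx.round(4))
    if yaw is not None:
        y=np.array([np.cos(yaw),np.sin(yaw),0]);z=np.array([0,0,-1.]);x=np.cross(y,z)
        for s in(1,-1):
            T=np.c_[s*x,s*y,z]; print("turn share",(Ro.from_matrix(R.T@T).as_rotvec()/np.pi).round(4))
E
python3 - <<'E'
from h import *
d=pickle.load(open("s0.pkl","rb"))
t=d["top"]["img"][:,:,::-1]
cv2.imwrite("pics/c1.png",cv2.resize(t[150:340,80:340],None,fx=3,fy=3,interpolation=cv2.INTER_CUBIC))
for n in d:
    im=d[n]["img"]; hsv=cv2.cvtColor(im,cv2.COLOR_RGB2HSV)
    # tan cartons + stripe: table is more saturated
    H,S,V=cv2.split(hsv)
    m=(((H>10)&(H<28)&(S>60)&(V>150))).astype(np.uint8)*255
    cs=cv2.findContours(m,cv2.RETR_EXTERNAL,cv2.CHAIN_APPROX_NONE)[0]
    for c in cs:
        if cv2.contourArea(c)>60: print(n,cv2.minAreaRect(c),cv2.contourArea(c))
c=t[210:320,380:490];cv2.imwrite("pics/c2.png",cv2.resize(c,None,fx=5,fy=5,interpolation=cv2.INTER_CUBIC))
E
```

```text
top ((8.5, 385.0), (72.0, 17.0), 90.0) 864.0
top ((289.5953674316406, 316.36993408203125), (14.597491264343262, 11.100173950195312), 81.25383758544922) 98.0
top ((537.5, 169.5), (33.0, 23.0), 90.0) 441.5
top ((444.4999694824219, 270.9999694824219), (415.99993896484375, 388.99993896484375), 90.0) 85317.5
top ((611.0379638671875, 121.45518493652344), (131.1288299560547, 45.34283447265625), 85.2363510131836) 4413.0
top ((132.55056762695312, 264.4970397949219), (238.98052978515625, 447.35980224609375), 4.222229957580566) 74929.0
side ((336.3247375488281, 349.35565185546875), (34.46198654174805, 38.33896255493164), 21.037513732910156) 966.5
side ((200.1341552734375, 301.292724609375), (11.556859970092773, 22.02050018310547), 51.34019470214844) 141.0
side ((305.19097900390625, 225.494384765625), (29.891937255859375, 11.87197494506836), 32.0053825378418) 106.0
side ((307.5000305175781, 218.50003051757812), (29.06888198852539, 11.180338859558105), 26.56505012512207) 84.0
side ((196.4148712158203, 250.6113739013672), (26.63435173034668, 75.04345703125), 37.40536117553711) 1114.0
side ((369.68975830078125, 195.6774139404297), (29.091167449951172, 18.690887451171875), 38.990997314453125) 146.5
side ((64.0, 91.0), (182.0, 128.0), 90.0) 14154.0
```

View pics/c1.png

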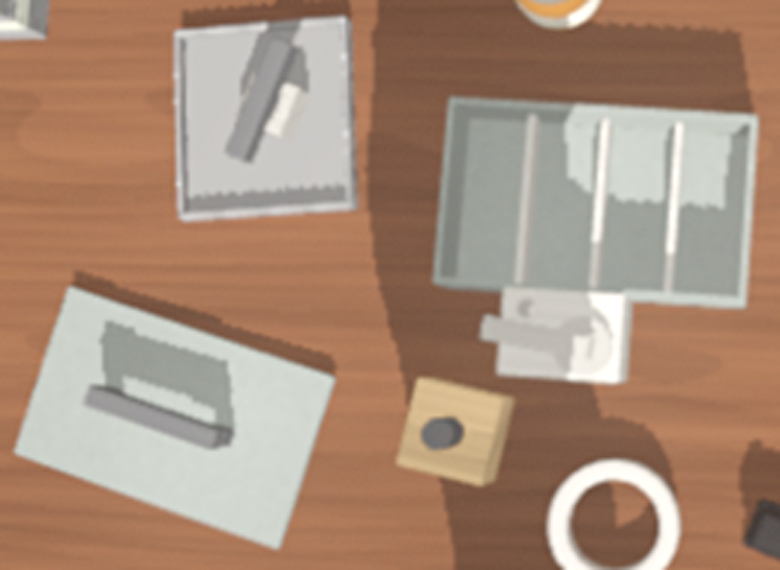

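View pics/c2.png

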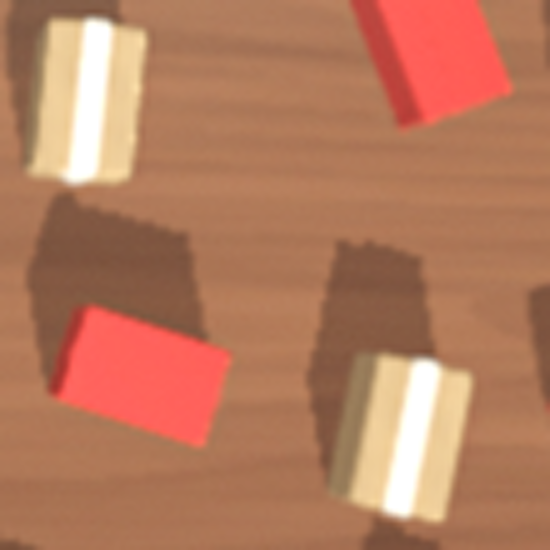

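Run:
```python
from h import *
d=pickle.load(open("s0.pkl","rb"));s=d["top"]
a=lambda L:np.array(L,float)/3+[80,150]-1/3
b=lambda L:np.array(L,float)/5+[380,210]-.4
def show(n,p,z):
    P=plane(s,p,z);print(n,P[:,:2].round(4).tolist(),"mean",P[:,:2].mean(0).round(4),"len",np.linalg.norm(np.roll(P,-1,0)-P,axis=1).round(3));
    v=P[1]-P[0];print("   ang01",round(float(np.arctan2(v[1],v[0])),3))
show("A",b([(98,18),(78,184)]),.04);show("B",b([(426,360),(399,516)]),.04)
show("box",a([(449,98),(757,116),(745,306),(434,284)]),.06)
show("lid",a([(70,288),(335,377),(279,549),(15,453)]),.011)
show("hand",a([(94,391),(224,436)]),.049)
show("tray",a([(176,32),(350,17),(356,208),(182,220)]),.016)
show("key",a([(240,155),(284,42)]),.052)
show("pin",a([(442,432)]*2),.09);show("rest",a([(420,378),(513,397),(490,486),(398,464)]),.05)
show("bar",a([(482,328),(585,335)]),.0765)
show("bracket",a([(497,290),(630,294),(627,382),(497,375)]),.0665)
```

```text
A [[0.6082, -0.2286], [0.5391, -0.2206]] mean [ 0.5737 -0.2246] len [0.07 0.07]
   ang01 3.027
B [[0.469, -0.3657], [0.4049, -0.3546]] mean [ 0.4369 -0.3601] len [0.065 0.065]
   ang01 2.97
box [[0.6635, 0.1233], [0.654, -0.0882], [0.5247, -0.0824], [0.5354, 0.1285]] mean [0.5944 0.0203] len [0.212 0.129 0.211 0.128]
   ang01 -1.615
lid [[0.5299, 0.4124], [0.4705, 0.2091], [0.347, 0.2459], [0.4079, 0.4494]] mean [0.4388 0.3292] len [0.212 0.129 0.212 0.127]
   ang01 -1.855
hand [[0.4561, 0.3712], [0.428, 0.2749]] mean [0.4421 0.3231] len [0.1 0.1]
   ang01 -1.854
tray [[0.7202, 0.3402], [0.7316, 0.2089], [0.5916, 0.1974], [0.5808, 0.3266]] mean [0.6561 0.2683] len [0.132 0.141 0.13  0.14 ]
   ang01 -1.484
key [[0.6233, 0.2718], [0.704, 0.2447]] mean [0.6637 0.2582] len [0.085 0.085]
   ang01 -0.324
pin [[0.4372, 0.1131], [0.4372, 0.1131]] mean [0.4372 0.1131] len [0. 0.]
   ang01 0.0
rest [[0.4716, 0.1382], [0.4603, 0.0738], [0.3998, 0.0878], [0.4128, 0.1515]] mean [0.4361 0.1128] len [0.065 0.062 0.065 0.06 ]
   ang01 -1.745
bar [[0.5058, 0.0915], [0.5027, 0.0228]] mean [0.5042 0.0571] len [0.069 0.069]
   ang01 -1.617
bracket [[0.5318, 0.0841], [0.5309, -0.0054], [0.4723, -0.0049], [0.475, 0.0823]] mean [0.5025 0.039 ] len [0.09  0.059 0.087 0.057]
   ang01 -1.581
```

Run:
```python
from h import *
move((.437,-.360,.20),-.17)
```

```text
tcp [ 0.2505 -0.5718  0.2471] yawY -1.158 tilt [-0.0007  0.0021] gap 0.0851 F [0.3 0.8 0.1] t 0.1 q6 [-1.27  0.22  1.61 -0.    1.31 -0.11]
shift share [ 0.853 -0.397  0.158]
world d [ 0.1865  0.2118 -0.0471]
turn share [-0.0006 -0.0004 -0.3145]
turn share [-5.000e-04  7.000e-04  6.855e-01]
```

Emit:
{"fn": "step_arm", "kwargs": {
  "increments": [
    [[0.142,-0.066,0.026],[0,0,0]],
    [[0.142,-0.066,0.026],[0,0,0]],
    [[0.142,-0.066,0.026],[0,0,0]],
    [[0.142,-0.066,0.026],[0,0,0]],
    [[0.142,-0.066,0.026],[0,0,0]],
    [[0.142,-0.066,0.026],[0,0,0]],
    [[0,0,0],[0,0,-0.0525]],
    [[0,0,0],[0,0,-0.0525]],
    [[0,0,0],[0,0,-0.0525]],
    [[0,0,0],[0,0,-0.0525]],
    [[0,0,0],[0,0,-0.0525]],
    [[0,0,0],[0,0,-0.0525]]
  ],
  "jaw": 1,
  "grip_force": 30
}}

```text
clock: 1.6
ee_pos: [0.4369, -0.3608, 0.2008]
tool_rot: [-2.394, -2.032, 0.0]
ft_force: [0.3, -0.6, 0.6]
finger_gap: 0.0854
finger_force: 0.0
```

Run:
```python
from h import *
move((.437,-.360,.028),-.17)
s=snap("wrist","w1");print(s["K"],s["k1"],(-s["R"].T@s["t"]).round(4),s["R"].round(3))
t=snap("top","t1")
for n,q in(("w",s),("t",t)):
    im=q["img"].astype(int);m=((im.min(2)>200)).astype(np.uint8)
    cs=cv2.findContours(m,cv2.RETR_EXTERNAL,cv2.CHAIN_APPROX_NONE)[0]
    for c in cs:
        r=cv2.minAreaRect(c)
        if r[1][0]*r[1][1]>60 and max(r[1])>2.2*min(r[1]): print(n,r)
```

```text
tcp [ 0.4369 -0.3608  0.2008] yawY -0.1629 tilt [-0.0009  0.0009] gap 0.0854 F [ 0.3 -0.6  0.6] t 1.6 q6 [-0.81  0.14  1.8  -0.    1.21 -0.65]
shift share [0.002 0.001 0.576]
world d [ 1.000e-04  8.000e-04 -1.728e-01]
turn share [-0.0003 -0.0002  0.0022]
turn share [ 4.000e-04 -5.000e-04 -9.977e-01]
[[339.0785519    0.         318.55880195]
 [  0.         339.0785519  238.34138783]
 [  0.           0.           1.        ]] -0.01840775594575084 [ 0.4497 -0.2796  0.3264] [[ 0.987 -0.162 -0.001]
 [-0.153 -0.935  0.322]
 [-0.053 -0.317 -0.947]]
w ((629.58251953125, 322.9318542480469), (3.303203821182251, 52.28730392456055), 9.272602081298828)
w ((560.1115112304688, 367.3399963378906), (210.24143981933594, 61.71189498901367), 34.86574935913086)
w ((320.37225341796875, 222.322021484375), (71.17814636230469, 11.991135597229004), 2.2025983333587646)
w ((466.73516845703125, 22.86327362060547), (24.198781967163086, 102.72530364990234), 80.63349151611328)
t ((536.0000610351562, 391.5000305175781), (17.612930297851562, 3.5970070362091064), 29.744882583618164)
t ((461.9192810058594, 297.08734130859375), (5.833091735839844, 30.79709243774414), 11.768289566040039)
t ((279.6965026855469, 260.4607849121094), (94.12993621826172, 32.9704704284668), 1.2453641891479492)
t ((397.6386413574219, 229.63137817382812), (5.922245979309082, 31.59804916381836), 6.581944942474365)
t ((50.484649658203125, 158.29380798339844), (4.998818874359131, 74.98228454589844), 88.75463104248047)
t ((36.972572326660156, 151.51902770996094), (5.924911022186279, 74.02435302734375), 88.93909454345703)
t ((268.7209167480469, 154.01011657714844), (8.377275466918945, 24.680112838745117), 70.82099914550781)
t ((524.001220703125, 135.9649658203125), (124.13411712646484, 2.45462965965271), 2.0095536708831787)
t ((626.5, 5.5), (11.0, 25.0), 90.0)
t ((517.8677368164062, 24.971067428588867), (127.25143432617188, 44.272300720214844), 3.721313238143921)
```

View pics/w1.png

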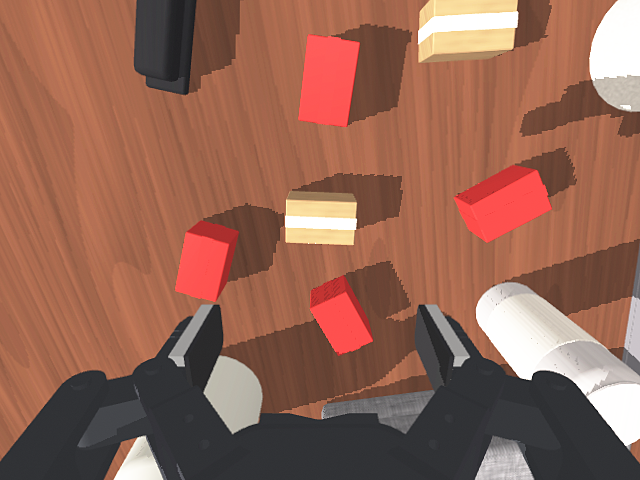

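The wrist view shows the tan striped carton B at (320,222), with the reds at (207,260), (341,315), (329,80) and (502,203). Carton A is at (467,22). The choice of B is confirmed, so I triangulate its height next.

Run:
```python
from h import *
w=pickle.load(open("w1.pkl","rb"));t=pickle.load(open("t1.pkl","rb"))
print(tri([(w,(320.4,222.3)),(t,(461.9,297.1))]))
print(tri([(w,(466.7,22.9)),(t,(397.6,229.6))]))
# stripe ends direction of B in wrist (2.2deg)
P=plane(w,[(285.,221.),(356.,223.7)],.04);v=P[1]-P[0];print(P.mean(0),np.linalg.norm(v),np.arctan2(v[1],v[0]))
X=np.r_[P.mean(0)[:2],.028];move(X,np.arctan2(v[1],v[0]))
```

```text
(array([ 0.43219858, -0.39522906, -0.08012793]), [np.float64(0.33957299776583194), np.float64(0.33957299776586186)])
(array([ 0.57406305, -0.22598714,  0.03025769]), [np.float64(1.2468802230646765), np.float64(1.2468802230648033)])
[ 0.43773042 -0.3611411   0.04      ] 0.062394500176712275 -0.20132751457541276
tcp [ 0.4369 -0.3608  0.2009] yawY -0.1686 tilt [-0.0008  0.0009] gap 0.0852 F [-0.3  0.4 -0.9] t 1.7 q6 [-0.81  0.14  1.8   0.    1.21 -0.65]
shift share [-0.001  0.003  0.576]
world d [ 0.0008 -0.0003 -0.1729]
turn share [-0.0003 -0.0002  0.0104]
turn share [ 4.000e-04 -5.000e-04 -9.896e-01]
```

Run:
```python
from h import *
d=pickle.load(open("s0.pkl","rb"));S=d["side"];T=d["top"]
for (x,y) in((369,192),(305,220)):
    im=S["img"][y-25:y+25,x-25:x+25].astype(int)
    c=cv2.findContours((im.min(2)>185).astype(np.uint8),cv2.RETR_EXTERNAL,cv2.CHAIN_APPROX_NONE)[0]
    for k in c:
        if len(k)>8: print(x,y,np.array(cv2.minAreaRect(k)[0])+[x-25,y-25],cv2.minAreaRect(k)[1:],(k.reshape(-1,2).min(0)+[x-25,y-25]),k.reshape(-1,2).max(0)+[x-25,y-25])
print(proj(S,[[.4369,-.3601,.04],[.5737,-.2246,.04]]))
cv2.imwrite("pics/c3.png",cv2.resize(S["img"][230:480,150:400,::-1],None,fx=2.4,fy=2.4,interpolation=cv2.INTER_CUBIC))
```

```text
369 192 [369.57317162 195.15853882] ((27.64275550842285, 10.77599048614502), 38.65980911254883) [356 189] [379 208]
305 220 [306.72068787 221.35172462] ((28.63422393798828, 10.250385284423828), 31.32869529724121) [292 216] [317 233]
[[368.22870628 192.87306968]
 [305.45480707 220.04583707]]
```

View pics/c3.png

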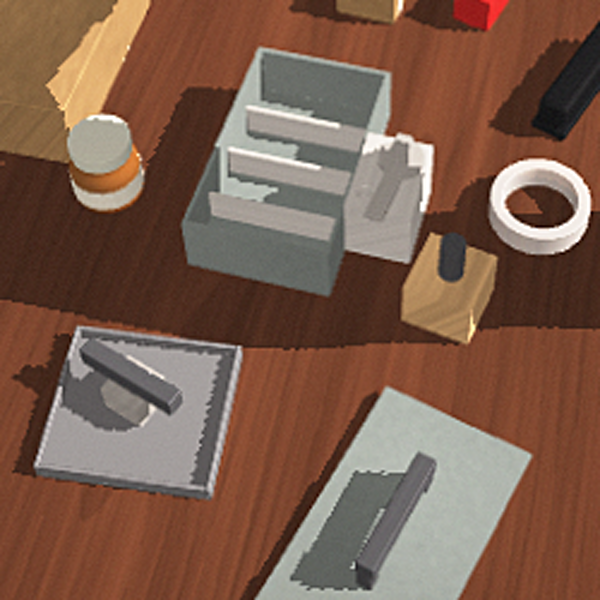

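Emit:
{"fn": "step_arm", "kwargs": {
  "increments": [
    [[0,0.003,0.096],[0,0,0.0104]],
    [[0,0,0.096],[0,0,0]],
    [[0,0,0.096],[0,0,0]],
    [[0,0,0.096],[0,0,0]]
  ]
}}

```text
clock: 2.2
ee_pos: [0.4379, -0.3611, 0.0852]
tool_rot: [-2.436, -1.983, 0.0]
ft_force: [0.2, -0.1, 0.5]
finger_gap: 0.0853
finger_force: 0.0
```

The side crop shows the key bar from (85,350) to (180,400), the lid handle from (425,460) to (365,575), the pin head at (453,240), and the box with three dividers. The stripe pixels match z≈0.04 for both cartons, so B can be grasped.

Emit:
{"fn": "step_arm", "kwargs": {
  "increments": [
    [[0,0,0.095],[0,0,0]],
    [[0,0,0.095],[0,0,0]],
    [[0,0,0],[0,0,0]]
  ]
}}

```text
clock: 2.58
ee_pos: [0.436, -0.3591, 0.0264]
tool_rot: [-2.43, -1.98, 0.001]
ft_force: [-0.1, 0.8, 0.4]
finger_gap: 0.0853
finger_force: 0.0
```

Emit:
{"fn": "step_arm", "kwargs": {
  "increments": [
    [[0,0,0],[0,0,0]],
    [[0,0,0],[0,0,0]],
    [[0,0,0],[0,0,0]],
    [[0,0,0],[0,0,0]],
    [[0,0,0],[0,0,0]],
    [[0,0,-0.1],[0,0,0]],
    [[0,0,-0.15],[0,0,0]],
    [[0,0,-0.15],[0,0,0]],
    [[0,0,-0.1],[0,0,0]]
  ],
  "jaw": -1,
  "grip_force": 30
}}

```text
clock: 3.7
ee_pos: [0.4384, -0.3615, 0.1813]
tool_rot: [2.432, 1.986, 0.0]
ft_force: [-0.2, -0.4, -1.9]
finger_gap: 0.0615
finger_force: 35.3
```

Run:
```python
from h import *
yb=-.047;c=np.array([.5944,.0203]);R=np.array([[np.cos(yb),-np.sin(yb)],[np.sin(yb),np.cos(yb)]])
for y in(-.026,.026,.078,-.078):print(y,(c+R@[0,y]).round(4))
P=c+R@[0,-.026]
move((*P,.17),yb)
```

```text
-0.026 [ 0.5932 -0.0057]
0.026 [0.5956 0.0463]
0.078 [0.5981 0.0982]
-0.078 [ 0.5907 -0.0576]
tcp [ 0.4384 -0.3615  0.1813] yawY -0.2011 tilt [ 0.0013 -0.0014] gap 0.0615 F [-0.2 -0.4 -1.9] t 3.7 q6 [-0.81  0.16  1.81  0.    1.17 -0.61]
shift share [1.265 0.269 0.037]
world d [ 0.1548  0.3559 -0.0113]
turn share [ 0.0005  0.0004 -0.0491]
turn share [ 6.000e-04 -7.000e-04  9.509e-01]
```

Emit:
{"fn": "step_arm", "kwargs": {
  "increments": [
    [[0.1405,0.03,0.004],[0,0,0]],
    [[0.1405,0.03,0.004],[0,0,0]],
    [[0.1405,0.03,0.004],[0,0,0]],
    [[0.1405,0.03,0.004],[0,0,0]],
    [[0.1405,0.03,0.004],[0,0,0]],
    [[0.1405,0.03,0.004],[0,0,0]],
    [[0.1405,0.03,0.004],[0,0,0]],
    [[0.1405,0.03,0.004],[0,0,0]],
    [[0.1405,0.03,0.004],[0,0,0]],
    [[0,0,0],[0,0,-0.0491]],
    [[0,0,0],[0,0,0]]
  ]
}}

```text
clock: 5.08
ee_pos: [0.5926, -0.0051, 0.1676]
tool_rot: [-2.273, -2.167, 0.002]
ft_force: [1.0, 0.0, -0.3]
finger_gap: 0.0616
finger_force: 35.2
```

Run:
```python
from h import *
move((.5932,-.0057,.034),-.047)
s=snap("wrist","w2")
```

```text
tcp [ 0.5926 -0.0051  0.1676] yawY -0.0474 tilt [-0.0018  0.0001] gap 0.0616 F [ 1.   0.  -0.3] t 5.08 q6 [-0.13  0.23  1.76 -0.    1.16 -0.08]
shift share [-0.002  0.003  0.445]
world d [ 0.0006 -0.0006 -0.1336]
turn share [-0.0006 -0.     -0.0001]
turn share [-0.000e+00  9.000e-04  9.999e-01]
```

View pics/w2.png

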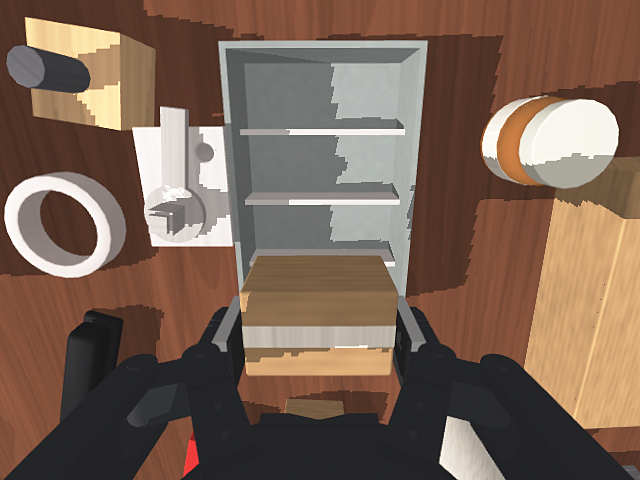

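Carton B is held upright at (320,320). The box rim's far corners are at (220,41) and (427,41), and the turnbutton is open at (175,180) with the spindle at (168,215). I check the box pose from this view.

Run:
```python
from h import *
w=pickle.load(open("w2.pkl","rb"))
P=plane(w,[(219,41),(428,41)],.06)[:,:2];print(P,P[1]-P[0])
yb=-.047;c=np.array([.5944,.0203]);R=np.array([[np.cos(yb),-np.sin(yb)],[np.sin(yb),np.cos(yb)]])
print([ (c+R@q).round(4) for q in([-.064,.106],[.064,.106])])
print("corner tri",[tri([(w,a),(pickle.load(open("t1.pkl","rb")),np.array(b)/3+[80-1/3,150-1/3])]) for a,b in(((219,41),(434,284)),((428,41),(449,98)))])
```

```text
[[0.53700455 0.12789725]
 [0.66439042 0.12191839]] [ 0.12738587 -0.00597886]
[array([0.5355, 0.1292]), array([0.6633, 0.1232])]
corner tri [(array([0.53572483, 0.12930032, 0.05505404]), [np.float64(0.3200810294089959), np.float64(0.32008102940893823)]), (array([0.66047434, 0.1197047 , 0.07396051]), [np.float64(0.47934208951820484), np.float64(0.47934208951810825)])]
```

Emit:
{"fn": "step_arm", "kwargs": {
  "increments": [
    [[-0.001,0.002,0.12],[0,0,0]],
    [[0,0,0.12],[0,0,0]],
    [[0,0,0.1],[0,0,0]],
    [[0,0,0.06],[0,0,0]],
    [[0,0,0.03],[0,0,0]],
    [[0,0,0.012],[0,0,0]],
    [[0,0,0],[0,0,0]]
  ]
}}

```text
clock: 6.0
ee_pos: [0.5947, -0.0062, 0.0368]
tool_rot: [2.272, 2.168, 0.002]
ft_force: [-0.2, 0.7, -1.0]
finger_gap: 0.0615
finger_force: 35.2
```

Emit:
{"fn": "step_arm", "kwargs": {
  "increments": [
    [[0,0,0],[0,0,0]],
    [[0,0,0],[0,0,0]],
    [[0,0,0],[0,0,0]],
    [[0,0,-0.06],[0,0,0]],
    [[0,0,-0.13],[0,0,0]],
    [[0,0,-0.13],[0,0,0]],
    [[0,0,-0.13],[0,0,0]]
  ],
  "jaw": 0.75
}}

```text
clock: 6.88
ee_pos: [0.5941, -0.0061, 0.1737]
tool_rot: [2.272, 2.168, 0.002]
ft_force: [0.9, 0.2, 0.3]
finger_gap: 0.0749
finger_force: 0.0
```

Run:
```python
from h import *
t=snap("top","t2")
for n,q in(("t",t),):
    im=q["img"].astype(int);m=((im.min(2)>185)).astype(np.uint8)
    cs=cv2.findContours(m[190:330,340:500],cv2.RETR_EXTERNAL,cv2.CHAIN_APPROX_NONE)[0]
    for c in cs:
        r=cv2.minAreaRect(c)
        if len(c)>20: print(r, "ctr",np.array(r[0])+[340,190]);b=cv2.boxPoints(r)+[340,190];k=np.argsort(b[:,1]);e=np.array([b[k[:2]].mean(0),b[k[2:]].mean(0)]);P=plane(t,e,.04);v=P[0]-P[1];print(P,np.linalg.norm(v),np.arctan2(v[1],v[0]))
move((*P.mean(0)[:2],.20),np.arctan2(v[1],v[0]))
```

```text
((57.499996185302734, 40.0), (6.9296464920043945, 32.668338775634766), 8.13010311126709) ctr [397.49999619 230.        ]
[[ 0.60693197 -0.22983574  0.04      ]
 [ 0.53960342 -0.22056412  0.04      ]] 0.06796394448868619 -0.13684650528298783
tcp [ 0.598  -0.0065  0.1803] yawY -0.0466 tilt [ 0.012  -0.0015] gap 0.0747 F [1.8 0.2 4.2] t 6.92 q6 [-0.13  0.22  1.74  0.    1.17 -0.08]
shift share [-0.732 -0.047 -0.065]
world d [-0.0247 -0.2187  0.0197]
turn share [0.0038 0.0001 0.0287]
turn share [-2.000e-04  5.900e-03 -9.713e-01]
```

Emit:
{"fn": "step_arm", "kwargs": {
  "increments": [
    [[-0.122,-0.008,-0.01],[0,0,0]],
    [[-0.122,-0.008,-0.01],[0,0,0]],
    [[-0.122,-0.008,0],[0,0,0]],
    [[-0.122,-0.008,0],[0,0,0]],
    [[-0.122,-0.008,0],[0,0,0]],
    [[-0.122,-0.008,0],[0,0,0]],
    [[0,0,0],[0,0,0.0256]],
    [[0,0,0],[0,0,0]]
  ],
  "jaw": 1
}}

```text
clock: 7.92
ee_pos: [0.5693, -0.2254, 0.178]
tool_rot: [2.357, 2.075, 0.001]
ft_force: [0.0, -0.3, 0.8]
finger_gap: 0.0853
finger_force: 0.0
```

Run:
```python
from h import *
w=snap("wrist","w3");t=snap("top","t3")
im=w["img"].astype(int);print(proj(w,[.5733,-.2252,.04]))
m=((im.min(2)>190)).astype(np.uint8)
cx,cy=proj(w,[.5733,-.2252,.04])[0]
for c in cv2.findContours(m,cv2.RETR_EXTERNAL,cv2.CHAIN_APPROX_NONE)[0]:
    r=cv2.minAreaRect(c)
    if len(c)>40 and abs(r[0][0]-cx)<60 and abs(r[0][1]-cy)<60:
        print(r);b=cv2.boxPoints(r);k=np.argsort(b[:,0]);e=np.array([b[k[:2]].mean(0),b[k[2:]].mean(0)]);P=plane(w,e,.04);v=P[1]-P[0];print(P,np.linalg.norm(v),np.arctan2(v[1],v[0]))
        move((*P.mean(0)[:2],.028),np.arctan2(v[1],v[0]))
```

```text
[[324.09733758 228.87729535]]
((326.9934387207031, 230.74374389648438), (11.68846607208252, 76.28262329101562), 88.53119659423828)
[[ 0.54451208 -0.22397366  0.04      ]
 [ 0.60633796 -0.23017421  0.04      ]] 0.062136026510423825 -0.09995631590153958
tcp [ 0.5693 -0.2246  0.1776] yawY -0.1257 tilt [ 0.0007 -0.0003] gap 0.0857 F [0.1 1.  0.2] t 8.03 q6 [-0.49  0.26  1.7   0.    1.18 -0.36]
shift share [-0.006  0.021  0.499]
world d [ 0.0061 -0.0025 -0.1496]
turn share [ 0.0002  0.0001 -0.0082]
turn share [ 1.000e-04 -3.000e-04  9.918e-01]
```

Emit:
{"fn": "step_arm", "kwargs": {
  "increments": [
    [[-0.005,0.019,0.12],[0,0,-0.008]],
    [[0,0,0.12],[0,0,0]],
    [[0,0,0.12],[0,0,0]],
    [[0,0,0.09],[0,0,0]],
    [[0,0,0.048],[0,0,0]],
    [[0,0,0],[0,0,0]],
    [[0,0,0],[0,0,0]]
  ]
}}

```text
clock: 8.9
ee_pos: [0.5758, -0.2274, 0.029]
tool_rot: [2.33, 2.104, 0.001]
ft_force: [0.2, 0.1, 0.6]
finger_gap: 0.085
finger_force: 0.0
```

Emit:
{"fn": "step_arm", "kwargs": {
  "increments": [
    [[0,0,0],[0,0,0]],
    [[0,0,0],[0,0,0]],
    [[0,0,0],[0,0,0]],
    [[0,0,0],[0,0,0]],
    [[0,0,0],[0,0,0]],
    [[0,0,-0.1],[0,0,0]],
    [[0,0,-0.15],[0,0,0]],
    [[0,0,-0.15],[0,0,0]],
    [[0,0,-0.1],[0,0,0]]
  ],
  "jaw": -1
}}

```text
clock: 10.02
ee_pos: [0.575, -0.2272, 0.1796]
tool_rot: [2.33, 2.104, 0.001]
ft_force: [-0.4, -0.5, 0.1]
finger_gap: 0.0613
finger_force: 34.0
```

Run:
```python
from h import *
move((.5956,.0463,.17),-.047)
```

```text
tcp [ 0.575  -0.2272  0.1796] yawY -0.1021 tilt [ 0.0018 -0.001 ] gap 0.0613 F [-0.4 -0.5  0.1] t 10.03 q6 [-0.49  0.27  1.69 -0.    1.18 -0.39]
shift share [ 0.914 -0.025  0.031]
world d [ 0.0206  0.2735 -0.0096]
turn share [ 0.0006  0.0003 -0.0176]
turn share [ 4.000e-04 -9.000e-04  9.824e-01]
```

Emit:
{"fn": "step_arm", "kwargs": {
  "increments": [
    [[0.1306,-0.0036,0.0044],[0,0,0]],
    [[0.1306,-0.0036,0.0044],[0,0,0]],
    [[0.1306,-0.0036,0.0044],[0,0,0]],
    [[0.1306,-0.0036,0.0044],[0,0,0]],
    [[0.1306,-0.0036,0.0044],[0,0,0]],
    [[0.1306,-0.0036,0.0044],[0,0,0]],
    [[0.1306,-0.0036,0.0044],[0,0,0]],
    [[0,0,0],[0,0,-0.0176]],
    [[0,0,0],[0,0,0]],
    [[0,0,0],[0,0,0]]
  ]
}}

```text
clock: 11.28
ee_pos: [0.5947, 0.0462, 0.1679]
tool_rot: [-2.274, -2.167, 0.001]
ft_force: [0.2, 0.4, -0.6]
finger_gap: 0.0614
finger_force: 33.9
```

Run:
```python
from h import *
move((.5956,.0463,.038),-.047)
```

```text
tcp [0.5947 0.0462 0.1679] yawY -0.048 tilt [-0.0007 -0.0001] gap 0.0614 F [ 0.2  0.4 -0.6] t 11.28 q6 [-0.04  0.24  1.75 -0.    1.16  0.01]
shift share [0.    0.003 0.433]
world d [ 9.000e-04  1.000e-04 -1.299e-01]
turn share [-0.0002  0.     -0.0003]
turn share [1.000e-04 4.000e-04 9.997e-01]
```

Emit:
{"fn": "step_arm", "kwargs": {
  "increments": [
    [[0,0.003,0.12],[0,0,0]],
    [[0,0,0.12],[0,0,0]],
    [[0,0,0.1],[0,0,0]],
    [[0,0,0.06],[0,0,0]],
    [[0,0,0.03],[0,0,0]],
    [[0,0,0.004],[0,0,0]],
    [[0,0,0],[0,0,0]]
  ]
}}

```text
clock: 12.15
ee_pos: [0.5971, 0.0465, 0.0393]
tool_rot: [2.272, 2.168, 0.002]
ft_force: [0.8, 0.5, -0.7]
finger_gap: 0.0613
finger_force: 33.9
```

Emit:
{"fn": "step_arm", "kwargs": {
  "increments": [
    [[0,0,0],[0,0,0]],
    [[0,0,0],[0,0,0]],
    [[0,0,0],[0,0,0]],
    [[0,0,-0.06],[0,0,0]],
    [[0,0,-0.13],[0,0,0]],
    [[0,0,-0.13],[0,0,0]],
    [[0,0,-0.13],[0,0,0]],
    [[0,0,-0.1],[0,0,0]],
    [[0,0,0],[0,0,0]]
  ],
  "jaw": 0.75
}}

```text
clock: 13.28
ee_pos: [0.5987, 0.0465, 0.2082]
tool_rot: [2.268, 2.164, 0.01]
ft_force: [0.4, 0.3, -0.4]
finger_gap: 0.0749
finger_force: 0.0
```

Run:
```python
from h import *
move((.4421,.3231,.20),-1.854+np.pi/2)
w=snap("wrist","w4");t=snap("top","t4")
```

```text
tcp [0.5987 0.0465 0.2082] yawY -0.0468 tilt [ 0.0091 -0.0004] gap 0.0749 F [ 0.4  0.3 -0.4] t 13.28 q6 [-0.04  0.2   1.72 -0.    1.22  0.01]
shift share [ 0.897 -0.565  0.022]
world d [-0.1566  0.2766 -0.0082]
turn share [ 0.0029 -0.0004  0.0753]
turn share [ 5.000e-04  4.200e-03 -9.247e-01]
```

View pics/w4.png

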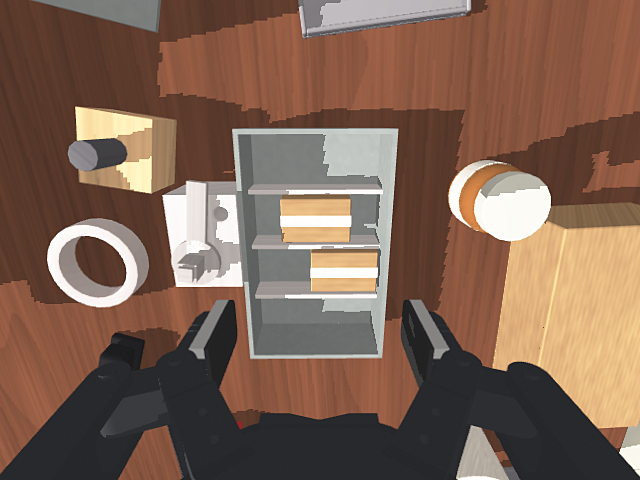

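The wrist view shows carton A in bay 2 at (316,220) and carton B in bay 1 at (344,271). B sits off to +x, so I check its offset.

Run:
```python
from h import *
w=pickle.load(open("w4.pkl","rb"))
yb=-.047;c=np.array([.5944,.0203]);R=np.array([[np.cos(yb),-np.sin(yb)],[np.sin(yb),np.cos(yb)]])
for e in([(281,220),(351,221)],[(310,272),(378,272)]):
    P=plane(w,e,.045)[:,:2]; print(P.round(4),((P-c)@R).round(4))
P=plane(w,[(234,129),(397,129),(382,357),(250,357)],.06)[:,:2];print(P.mean(0),((P-c)@R).round(4))
```

```text
[[0.5663 0.0493]
 [0.6281 0.0454]] [[-0.0294  0.0276]
 [ 0.0325  0.0266]]
[[ 0.5892 -0.0021]
 [ 0.6525 -0.0053]] [[-0.0042 -0.0226]
 [ 0.0593 -0.0228]]
[0.59572375 0.01945498] [[-0.0615  0.1045]
 [ 0.0641  0.1046]
 [ 0.0655 -0.1065]
 [-0.0627 -0.1058]]
```

Emit:
{"fn": "step_arm", "kwargs": {
  "increments": [
    [[0.128,-0.081,0],[0,0,0]],
    [[0.128,-0.081,0],[0,0,0]],
    [[0.128,-0.081,0],[0,0,0]],
    [[0.128,-0.081,0],[0,0,0]],
    [[0.128,-0.081,0],[0,0,0]],
    [[0.128,-0.081,0],[0,0,0]],
    [[0.128,-0.081,0],[0,0,0]],
    [[0,0,0],[0.001,0,0.038]],
    [[0,0,0],[0.001,0,0.038]],
    [[0,0,0],[0,0,0]]
  ]
}}

```text
clock: 14.62
ee_pos: [0.4374, 0.3225, 0.2011]
tool_rot: [-2.509, -1.882, 0.013]
ft_force: [-0.0, -0.4, -0.8]
finger_gap: 0.0746
finger_force: 0.0
```

Run:
```python
from h import *
move((.4388,.3292,.20),-1.855+np.pi/2)
w=snap("wrist","w5")
```

```text
tcp [0.4374 0.3225 0.2011] yawY -0.2838 tilt [-0.0095 -0.0008] gap 0.0746 F [-0.  -0.4 -0.8] t 14.62 q6 [0.5  0.1  1.84 0.   1.21 0.79]
shift share [ 0.023 -0.002  0.003]
world d [ 0.0014  0.0067 -0.0011]
turn share [-0.0028  0.0011  0.0001]
turn share [-0.0017 -0.0044 -0.9999]
```

View pics/w5.png

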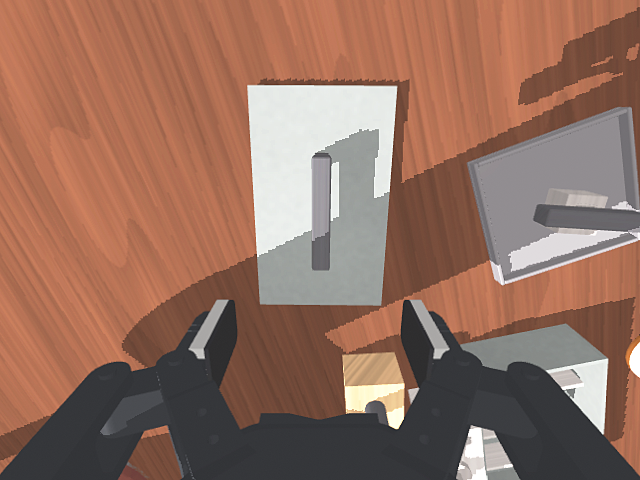

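The lid plate corners are at (248,85), (397,86), (382,305) and (260,304). The handle's top runs from (321,157) to (320,270).

Run:
```python
from h import *
w=pickle.load(open("w5.pkl","rb"));d=pickle.load(open("s0.pkl","rb"))
P=plane(w,[(247.5,85),(397.5,86),(382.5,305),(260,304.5)],.011)[:,:2];print(P.round(4),P.mean(0),np.linalg.norm(np.roll(P,-1,0)-P,axis=1))
v=(P[0]+P[1]-P[2]-P[3]);print(np.arctan2(v[1],v[0]))
P=plane(w,[(321.3,158),(320.8,270)],.049)[:,:2];print(P.mean(0),np.linalg.norm(P[1]-P[0]),np.arctan2(*(P[0]-P[1])[::-1]))
# height of handle: side far/near ends (c3 px)
f=lambda p:np.array(p)/2.4+[150,230]
g=lambda p:np.array(p)/3+[80-1/3,150-1/3]
print(tri([(w,(321.3,158)),(d["side"],f((425-63+8,570)))]),tri([(w,(320.8,270)),(d["side"],f((425,458)))]))
move((*P.mean(0)[:2],.043),-1.855+np.pi/2)
```

```text
[[0.4083 0.4483]
 [0.5311 0.4117]
 [0.4719 0.2083]
 [0.3477 0.2444]] [0.43975705 0.32817293] [0.12817285 0.21180813 0.12932475 0.21276005]
1.2850681854188717
[0.43924893 0.32845818] 0.09791055678731088 1.2856588466057695
(array([0.45132789, 0.37300438, 0.02747136]), [np.float64(1.1379356486365402), np.float64(1.1379356486366459)]) (array([0.42604047, 0.28306194, 0.04606527]), [np.float64(2.7387309123443), np.float64(2.7387309123442436)])
tcp [0.4377 0.3225 0.2014] yawY -0.2836 tilt [-0.009  -0.0005] gap 0.0747 F [-0.1 -0.4  1.1] t 14.68 q6 [0.5  0.09 1.84 0.   1.21 0.79]
shift share [0.022 0.004 0.528]
world d [ 0.0016  0.0059 -0.1584]
turn share [-0.0027  0.001   0.0002]
turn share [-0.0015 -0.0042 -0.9998]
```

Emit:
{"fn": "step_arm", "kwargs": {
  "increments": [
    [[0.022,0.004,0],[-0.0027,0.001,0]],
    [[0,0,0.13],[0,0,0]],
    [[0,0,0.13],[0,0,0]],
    [[0,0,0.13],[0,0,0]],
    [[0,0,0.08],[0,0,0]],
    [[0,0,0.058],[0,0,0]],
    [[0,0,0],[0,0,0]],
    [[0,0,0],[0,0,0]]
  ]
}}

```text
clock: 15.68
ee_pos: [0.4431, 0.3299, 0.0457]
tool_rot: [2.514, 1.882, 0.008]
ft_force: [-0.3, -0.3, 0.6]
finger_gap: 0.0746
finger_force: 0.0
```

Run:
```python
from h import *
move((.4395,.3283,.043),1.286-np.pi/2)
```

```text
tcp [0.4431 0.3299 0.0457] yawY -0.2855 tilt [0.0047 0.0027] gap 0.0746 F [-0.3 -0.3  0.6] t 15.68 q6 [0.51 0.32 1.91 0.   0.9  0.8 ]
shift share [-0.008 -0.01   0.009]
world d [-0.0036 -0.0016 -0.0027]
turn share [ 0.0012 -0.0013 -0.0002]
turn share [-0.002  -0.0019  0.9998]
```

Emit:
{"fn": "step_arm", "kwargs": {
  "increments": [
    [[-0.008,-0.01,0.009],[0.0012,-0.0013,0]],
    [[0,0,0],[0,0,0]],
    [[0,0,0],[0,0,0]]
  ]
}}

```text
clock: 16.05
ee_pos: [0.4387, 0.328, 0.0424]
tool_rot: [-2.515, -1.883, 0.002]
ft_force: [0.4, -0.5, 0.7]
finger_gap: 0.0751
finger_force: 0.0
```

Emit:
{"fn": "step_arm", "kwargs": {
  "increments": [
    [[0,0,0],[0,0,0]],
    [[0,0,0],[0,0,0]],
    [[0,0,0],[0,0,0]],
    [[0,0,0],[0,0,0]],
    [[0,0,0],[0,0,0]],
    [[0,0,0],[0,0,0]],
    [[0,0,0],[0,0,0]]
  ],
  "jaw": -1,
  "grip_force": 80
}}

```text
clock: 16.92
ee_pos: [0.4388, 0.3279, 0.0422]
tool_rot: [-2.515, -1.883, 0.003]
ft_force: [-0.8, -0.6, 3.9]
finger_gap: 0.0145
finger_force: 79.6
```

Run:
```python
from h import *
move((.4395,.3283,.20),1.286-np.pi/2)
```

```text
tcp [0.4388 0.3279 0.0422] yawY -0.2856 tilt [-0.0016 -0.0011] gap 0.0145 F [-0.8 -0.6  3.9] t 16.93 q6 [ 0.51  0.33  1.92 -0.    0.9   0.8 ]
shift share [ 0.001  0.001 -0.526]
world d [0.0007 0.0004 0.1578]
turn share [-0.0004  0.0005 -0.0002]
turn share [7.000e-04 6.000e-04 9.998e-01]
```

Emit:
{"fn": "step_arm", "kwargs": {
  "increments": [
    [[0,0,-0.04],[0,0,0]],
    [[0,0,-0.1],[0,0,0]],
    [[0,0,-0.12],[0,0,0]],
    [[0,0,-0.12],[0,0,0]],
    [[0,0,-0.12],[0,0,0]],
    [[0,0,-0.05],[0,0,0]],
    [[0,0,0],[0,0,-0.038]],
    [[0,0,0],[0,0,-0.038]],
    [[0,0,0],[0,0,0]],
    [[0,0,0],[0,0,0]]
  ]
}}

```text
clock: 18.18
ee_pos: [0.4382, 0.3277, 0.2058]
tool_rot: [-2.274, -2.166, 0.007]
ft_force: [-0.8, -0.1, -4.6]
finger_gap: 0.0143
finger_force: 78.6
```

Run:
```python
from h import *
move((.5948,.0202,.205),-.047)
```

```text
tcp [0.4382 0.3277 0.2058] yawY -0.0485 tilt [-0.0038 -0.0022] gap 0.0143 F [-0.8 -0.1 -4.6] t 18.18 q6 [ 0.51  0.1   1.83 -0.    1.22  0.56]
shift share [-0.998  0.571  0.003]
world d [ 0.1566 -0.3075 -0.0008]
turn share [-0.0012  0.0008 -0.0005]
turn share [0.0012 0.0018 0.9995]
```

Emit:
{"fn": "step_arm", "kwargs": {
  "increments": [
    [[-0.1,0.057,0],[0,0,0]],
    [[-0.1,0.057,0],[0,0,0]],
    [[-0.1,0.057,0],[0,0,0]],
    [[-0.1,0.057,0],[0,0,0]],
    [[-0.1,0.057,0],[0,0,0]],
    [[-0.1,0.057,0],[0,0,0]],
    [[-0.1,0.057,0],[0,0,0]],
    [[-0.1,0.057,0],[0,0,0]],
    [[-0.1,0.057,0],[0,0,0]],
    [[-0.098,0.057,0],[0,0,0]],
    [[0,0,0],[-0.0012,0.0008,0.0005]],
    [[0,0,0],[0,0,0]]
  ]
}}

```text
clock: 19.68
ee_pos: [0.595, 0.0212, 0.2063]
tool_rot: [-2.275, -2.165, -0.002]
ft_force: [0.3, -0.5, -3.3]
finger_gap: 0.0144
finger_force: 78.8
```

Run:
```python
from h import *
t=snap("top","t6");w=snap("wrist","w6")
move((.5948,.0202,.12),-.047)
# box corners predicted vs edges: report top crop
cv2.imwrite("pics/w6s.png",np.hstack([w["img"][:,:,::-1][120:480,120:520],cv2.resize(t["img"][150:300,200:360,::-1],(384,360))]))
```

```text
tcp [0.595  0.0219 0.2065] yawY -0.048 tilt [0.0007 0.0017] gap 0.0146 F [ 0.7  0.  -4.4] t 19.77 q6 [-0.08  0.19  1.72  0.    1.23 -0.03]
shift share [-0.006 -0.     0.288]
world d [-0.0002 -0.0017 -0.0865]
turn share [ 0.0002 -0.0005 -0.0003]
turn share [-8.000e-04 -3.000e-04  9.997e-01]
```

View pics/w6s.png

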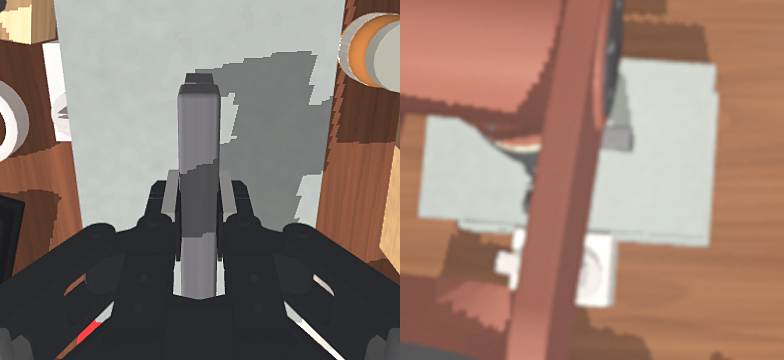

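The lid hangs level, with its right corners at crop (716,66) and (708,246) and its left-bottom corner at (419,216). I check its centre against the box.

Run:
```python
from h import *
t=pickle.load(open("t6.pkl","rb"))
px=lambda p:((p[0]-400)/2.4+200-.4,p[1]/2.4+150-.4)
P=plane(t,[px((717,66)),px((709,246)),px((419,217))],.1745)[:,:2];print(P.round(4),np.linalg.norm(P[1]-P[0]),np.linalg.norm(P[1]-P[2]),(P[0]+P[2])/2)
for v in(P[0]-P[1],P[2]-P[1]):print(np.arctan2(v[1],v[0]))
```

```text
[[ 0.6525 -0.0863]
 [ 0.5181 -0.0828]
 [ 0.5354  0.1333]] 0.13445360392910616 0.21677191005983681 [0.59396284 0.02346911]
-0.026329610862405414
1.4912102462557026
```

Emit:
{"fn": "step_arm", "kwargs": {
  "increments": [
    [[-0.005,0,0.1],[0,0,0]],
    [[0,0,0.1],[0,0,0]],
    [[0,0,0.06],[0,0,0]],
    [[0,0,0.03],[0,0,0]],
    [[0,0,0],[0,0,0]],
    [[0,0,0],[0,0,0]]
  ]
}}

```text
clock: 20.52
ee_pos: [0.5969, 0.0195, 0.1214]
tool_rot: [2.273, 2.165, 0.006]
ft_force: [-0.2, 0.1, -5.7]
finger_gap: 0.014
finger_force: 78.7
```

Run:
```python
from h import *
move((.5948,.0202,.096),-.047)
```

```text
tcp [0.5969 0.0195 0.1214] yawY -0.0484 tilt [0.0046 0.0009] gap 0.014 F [-0.2  0.1 -5.7] t 20.52 q6 [-0.09  0.29  1.78  0.    1.07 -0.04]
shift share [ 0.002 -0.008  0.085]
world d [-0.0021  0.0007 -0.0254]
turn share [ 0.0014 -0.0004 -0.0004]
turn share [-6.000e-04 -2.300e-03  9.996e-01]
```

Emit:
{"fn": "step_arm", "kwargs": {
  "increments": [
    [[0.002,-0.006,0.02],[0.001,0,0]],
    [[0,0,0.02],[0,0,0]],
    [[0,0,0.015],[0,0,0]],
    [[0,0,0.01],[0,0,0]],
    [[0,0,0],[0,0,0]],
    [[0,0,0],[0,0,0]]
  ]
}}

```text
clock: 21.28
ee_pos: [0.5941, 0.0203, 0.1017]
tool_rot: [-2.273, -2.166, 0.001]
ft_force: [-3.0, 0.1, 5.6]
finger_gap: 0.0146
finger_force: 80.3
```

Emit:
{"fn": "step_arm", "kwargs": {
  "increments": [
    [[0,0,0.01],[0,0,0]],
    [[0,0,0.008],[0,0,0]],
    [[0,0,0],[0,0,0]],
    [[0,0,0],[0,0,0]]
  ]
}}

```text
clock: 21.78
ee_pos: [0.5951, 0.0203, 0.0998]
tool_rot: [-2.273, -2.166, -0.0]
ft_force: [-6.7, -0.1, 19.4]
finger_gap: 0.0147
finger_force: 84.4
```

Run:
```python
from h import *
move((.5948,.0202,.096),-.047)
```

```text
tcp [0.5951 0.0203 0.0998] yawY -0.048 tilt [-0.0011  0.0011] gap 0.0147 F [-6.7 -0.1 19.4] t 21.77 q6 [-0.08  0.32  1.79  0.    1.03 -0.04]
shift share [-0.    -0.001  0.013]
world d [-0.0003 -0.0001 -0.0038]
turn share [-0.0004 -0.0003 -0.0003]
turn share [-5.000e-04  6.000e-04  9.997e-01]
```

Emit:
{"fn": "step_arm", "kwargs": {
  "increments": [
    [[0,-0.005,-0.005],[0,0,0]],
    [[0,-0.004,0.002],[0,0,0]],
    [[0,0,0.005],[0,0,0]],
    [[0,0,0],[0,0,0]],
    [[0,0,0],[0,0,0]]
  ]
}}

```text
clock: 22.4
ee_pos: [0.5947, 0.0202, 0.1004]
tool_rot: [2.273, 2.165, 0.006]
ft_force: [-3.1, 1.0, 20.0]
finger_gap: 0.0148
finger_force: 83.9
```

Run:
```python
from h import *
move((.5948,.0202,.096),-.047)
w=snap("wrist","w7")
```

```text
tcp [0.5947 0.0202 0.1004] yawY -0.0483 tilt [0.0048 0.0009] gap 0.0148 F [-3.1  1.  20. ] t 22.4 q6 [-0.08  0.32  1.79  0.    1.03 -0.04]
shift share [-0.     0.     0.015]
world d [ 0.0001 -0.     -0.0044]
turn share [ 0.0015 -0.0004 -0.0004]
turn share [-6.000e-04 -2.400e-03  9.996e-01]
```

View pics/w7.png

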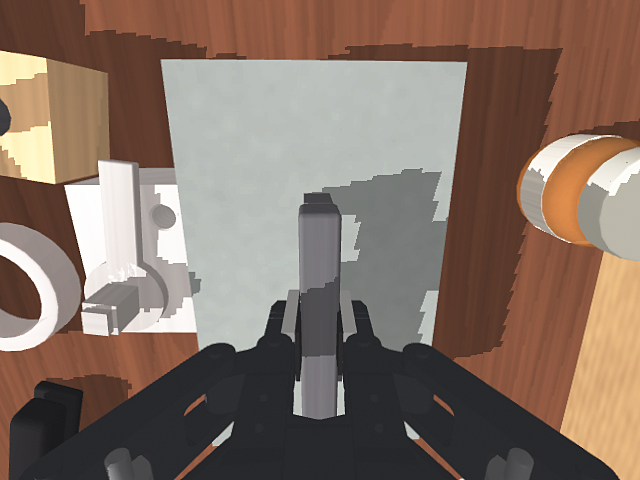

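The lid lies over the box, with its far corners at (162,60) and (468,62). The pin hole is at (163,217), so I measure the lid's offset from the hole in this same view.

Run:
```python
from h import *
w=pickle.load(open("w7.pkl","rb"));t=pickle.load(open("t4.pkl","rb"))
C=plane(w,[(161.5,59.5),(468,61.5),(197.5,345)],.069)[:,:2]
H=plane(w,[(163.5,217)],.0665)[0,:2]
x=(C[1]-C[0]);print("width",np.linalg.norm(x),"yaw",np.arctan2(x[1],x[0]));
e=(C[0]-C[2])/np.linalg.norm(C[0]-C[2]);print("edge dir-90",np.arctan2(e[1],e[0])-np.pi/2)
yb=-.047;R=np.array([[np.cos(yb),-np.sin(yb)],[np.sin(yb),np.cos(yb)]])
print("hole",H,"lid corner rel hole in box axes",(C-H)@R*1e3,"expect corner0 (13,66)")
im=t["img"];cv2.imwrite("pics/box4.png",cv2.resize(im[170:290,210:350,::-1],(700,600),interpolation=cv2.INTER_CUBIC))
```

```text
width 0.12812905788326306 yaw -0.053008065525562344
edge dir-90 -0.054083179356708255
hole [0.52059807 0.0630174 ] lid corner rel hole in box axes [[ 10.0399243   68.61684564]
 [138.16666966  67.8470425 ]
 [  9.04432279 -71.9393659 ]] expect corner0 (13,66)
```

View pics/box4.png

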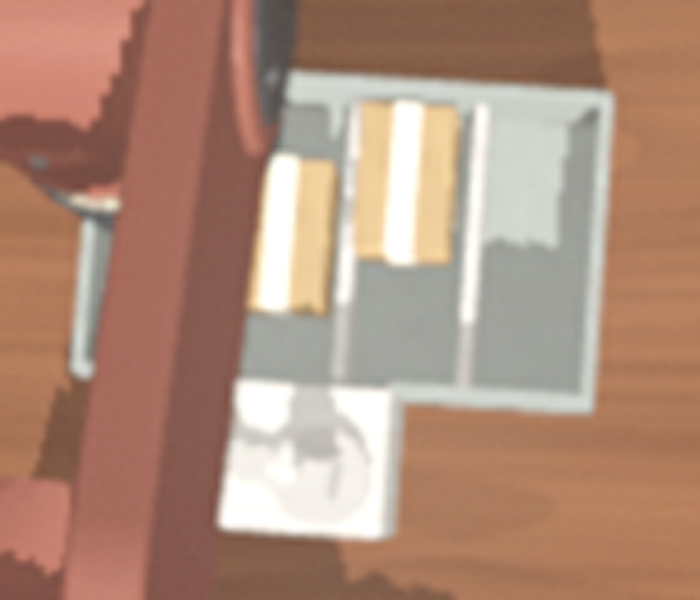

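Emit:
{"fn": "step_arm", "kwargs": {
  "increments": [
    [[0,0,-0.02],[0,0,0]],
    [[-0.007,0,0],[0,0,0]],
    [[0,0,0],[0,0,0]],
    [[0,0,0.013],[0,0,0]],
    [[0,0,0.007],[0,0,0]],
    [[0,0,0.004],[0,0,0]],
    [[0,0,0],[0,0,0]],
    [[0,0,0],[0,0,0]]
  ]
}}

```text
clock: 23.45
ee_pos: [0.5951, 0.0193, 0.0991]
tool_rot: [2.274, 2.165, 0.011]
ft_force: [-1.8, 4.8, 22.2]
finger_gap: 0.0145
finger_force: 87.6
```

Emit:
{"fn": "step_arm", "kwargs": {
  "increments": [
    [[0,0.004,0],[0,0,0]],
    [[0,0.004,0],[0,0,0]],
    [[0,0,0],[0,0,0]]
  ]
}}

```text
clock: 23.82
ee_pos: [0.5952, 0.0194, 0.099]
tool_rot: [-2.273, -2.165, -0.004]
ft_force: [-7.2, 4.2, 27.2]
finger_gap: 0.0149
finger_force: 87.1
```

Emit:
{"fn": "step_arm", "kwargs": {
  "increments": [
    [[0,-0.007,0],[0,0,0]],
    [[0.004,-0.007,0],[0,0,0]],
    [[0,0,0],[0,0,0]]
  ],
  "grip_force": 25
}}

```text
clock: 24.2
ee_pos: [0.5951, 0.0195, 0.0992]
tool_rot: [2.27, 2.162, 0.013]
ft_force: [2.0, 2.2, 17.4]
finger_gap: 0.0145
finger_force: 87.8
```

Emit:
{"fn": "step_arm", "kwargs": {
  "increments": [
    [[-0.004,-0.003,0.004],[0,0,0]],
    [[-0.004,-0.003,0.004],[0,0,0]],
    [[0,0,0],[0,0,0]],
    [[0,0,0],[0,0,0]]
  ]
}}

```text
clock: 24.7
ee_pos: [0.5951, 0.0193, 0.0991]
tool_rot: [2.271, 2.161, 0.022]
ft_force: [2.2, 8.8, 24.7]
finger_gap: 0.0146
finger_force: 90.0
```

Emit:
{"fn": "step_arm", "kwargs": {
  "increments": [
    [[0,0,-0.01],[0,0,0]],
    [[0,0,0],[0,0,0]],
    [[0,0,0],[0,0,0]],
    [[0,0,-0.05],[0,0,0]],
    [[0,0,-0.12],[0,0,0]],
    [[0,0,-0.12],[0,0,0]],
    [[0,0,-0.1],[0,0,0]],
    [[0,0,0],[0,0,0]],
    [[0,0,0],[0,0,0]]
  ],
  "jaw": 0.2
}}

```text
clock: 25.82
ee_pos: [0.587, 0.0171, 0.2102]
tool_rot: [-2.273, -2.165, 0.001]
ft_force: [-0.0, 1.2, -0.4]
finger_gap: 0.0514
finger_force: 0.0
```

Run:
```python
from h import *
w=snap("wrist","w8");S=snap("side","s8");move((.5948,.0202,.13),-.047)
# lid plate mask in wrist: low saturation, bright
hsv=cv2.cvtColor(w["img"],cv2.COLOR_RGB2HSV);g=((hsv[...,1]<45)&(hsv[...,2]>110)).astype(np.uint8)
n,l,st,ct=cv2.connectedComponentsWithStats(g)
for i in range(1,n):
    if st[i,4]>1500:
        c=cv2.findContours((l==i).astype(np.uint8),cv2.RETR_EXTERNAL,cv2.CHAIN_APPROX_NONE)[0][0]
        print(st[i],cv2.approxPolyDP(cv2.convexHull(c),4,True).reshape(-1,2).tolist())
cv2.imwrite("pics/v8.png",np.hstack([cv2.resize(w["img"][60:380,120:470,::-1],(420,384)),cv2.resize(S["img"][230:360,220:350,::-1],(384,384))]))
```

```text
tcp [0.5864 0.0172 0.2089] yawY -0.0484 tilt [-0.0047  0.0016] gap 0.0513 F [-0.2  0.  -0.2] t 25.93 q6 [-0.09  0.18  1.74  0.    1.23 -0.04]
shift share [0.011 0.029 0.263]
world d [ 0.0084  0.003  -0.0789]
turn share [-0.0015 -0.0004 -0.0005]
turn share [-7.000e-04  2.400e-03  9.995e-01]
[  174    82   243   266 46637] [[241, 82], [416, 86], [409, 338], [400, 347], [237, 347], [228, 338], [186, 250], [174, 157]]
[ 494  134   80   72 4548] [[568, 145], [571, 176], [548, 201], [518, 203], [497, 187], [495, 163], [516, 138], [551, 134]]
[  56  189  102   91 5005] [[113, 189], [131, 195], [148, 210], [157, 242], [138, 269], [105, 279], [87, 274], [67, 258], [56, 224], [73, 197]]
[ 432  412   64   68 2322] [[436, 412], [452, 417], [495, 479], [457, 479], [432, 457]]
```

View pics/v8.png

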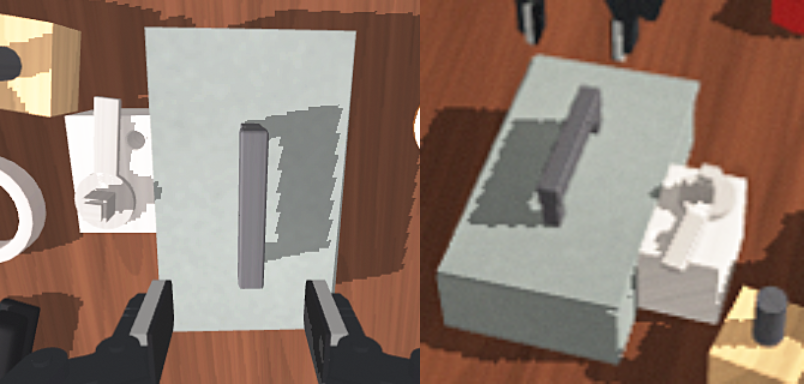

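The lid is released on the box. The wrist crop shows its plate corners at (146,27), (356,30), (337,329) and (164,331). The side crop shows them at (438,270), (632,308), (698,82) and (533,57).

Run:
```python
from h import *
w=pickle.load(open("w8.pkl","rb"));S=pickle.load(open("s8.pkl","rb"))
W=lambda p:(p[0]/1.2+120-.1,p[1]/1.2+60-.1)
V=lambda p:((p[0]-420)/2.954+220-.3,p[1]/2.954+230-.3)
wp=[W(p) for p in((145.5,27),(356.5,30),(337.5,329),(164,331))]
sp=[V(p) for p in((633,308),(438,270),(533,56),(699,82))]
yb=-.047;c=np.array([.5944,.0203]);R=np.array([[np.cos(yb),-np.sin(yb)],[np.sin(yb),np.cos(yb)]])
X=[]
for a,b in zip(wp,sp):
    x,r=tri([(w,a),(S,b)]);X.append(x);print(x.round(4),((x[:2]-c)@R).round(4),np.round(r[0],1))
print(np.mean(X,0))
for z in(.065,.069):
    P=plane(w,wp,z)[:,:2];Q=plane(S,sp,z)[:,:2]
    for n,A in(("w",P),("s",Q)):print(z,n,np.linalg.norm(np.roll(A,-1,0)-A,axis=1).round(4),((A.mean(0)-c)@R).round(4))
H=plane(w,[W((135,140))],.0665)[0,:2];print(H,((H-c)@R))
```

```text
[0.5307 0.1291 0.0651] [-0.0687  0.1057] 4.2
[0.6639 0.1232 0.0626] [0.0646 0.106 ] 0.1
[ 0.6651 -0.1146  0.0308] [ 0.077  -0.1315] 1.4
[ 0.5239 -0.0836  0.0668] [-0.0656 -0.1071] 1.1
[0.59591445 0.01351315 0.05631375]
0.065 w [0.129  0.2134 0.1353 0.217 ] [ 0.0003 -0.0009]
0.065 s [0.1359 0.2085 0.1286 0.2108] [-0.0025  0.0007]
0.069 w [0.1271 0.2102 0.1333 0.2138] [0.0002 0.0002]
0.069 s [0.1353 0.2076 0.1281 0.2098] [-0.0036  0.0038]
[0.51984521 0.06284445] [-0.07647131  0.03899468]
```

Run:
```python
from h import *
w=pickle.load(open("w8.pkl","rb"));S=pickle.load(open("s8.pkl","rb"))
yb=-.047;c=np.array([.5944,.0203]);R=np.array([[np.cos(yb),-np.sin(yb)],[np.sin(yb),np.cos(yb)]])
L=[np.r_[c+R@q,.065] for q in([-.064,.106],[.064,.106],[.064,-.106],[-.064,-.106])]
pw=proj(w,L);print("w home corners",pw.round(1).tolist());print("s",proj(S,L).round(1).tolist())
H=lambda s:cv2.cvtColor(s["img"],cv2.COLOR_RGB2HSV)[...,1].astype(int)
h=H(w)
for r in(95,110,130,260,280,295,310,325,335):
    row=h[r];print(r,"left",[x for x in range(225,275) if row[x-1]>60>=row[x]],"right",[x for x in range(380,425) if row[x]<=60<row[x+1]],
      "pred",np.round(pw[0,0]+(r-pw[0,1])/(pw[3,1]-pw[0,1])*(pw[3,0]-pw[0,0]),1),np.round(pw[1,0]+(r-pw[1,1])/(pw[2,1]-pw[1,1])*(pw[2,0]-pw[1,0]),1))
for x in(280,300,340,360,380):print(x,"top",[y for y in range(70,100) if h[y-1,x]>60>=h[y,x]],"bot",[y for y in range(315,360) if h[y,x]<=60<h[y+1,x]])
```

```text
w home corners [[242.6, 84.7], [417.0, 84.6], [396.2, 332.7], [259.0, 332.5]]
s [[287.4, 334.2], [225.9, 320.4], [258.5, 247.0], [313.6, 257.8]]
95 left [241] right [415] pred 243.3 416.1
110 left [242] right [414] pred 244.3 414.9
130 left [243] right [412] pred 245.6 413.2
260 left [251] right [402] pred 254.2 402.3
280 left [252] right [400] pred 255.5 400.6
295 left [246] right [399] pred 256.5 399.3
310 left [228, 230] right [409] pred 257.5 398.1
325 left [] right [415] pred 258.5 396.8
335 left [] right [421] pred 259.1 396.0
280 top [83] bot [335]
300 top [83] bot [335]
340 top [84] bot [334]
360 top [84] bot [334]
380 top [85] bot [359]
```

The lid's -y end is still about 4 mm high, caught at the -x corner: it lies about 2 mm too far to -x and is slightly rotated. I regrip it and shift it.

Emit:
{"fn": "step_arm", "kwargs": {
  "increments": [
    [[0.008,0.029,0.1],[-0.0015,0,0]],
    [[0,0,0.12],[0,0,0]],
    [[0,0,0.09],[0,0,0]],
    [[0,0,0.048],[0,0,0]],
    [[0,0,0],[0,0,0]],
    [[0,0,0],[0,0,0]]
  ]
}}

```text
clock: 26.68
ee_pos: [0.5976, 0.0191, 0.1045]
tool_rot: [2.272, 2.165, 0.007]
ft_force: [-0.2, -0.1, 0.1]
finger_gap: 0.0515
finger_force: 0.0
```

Run:
```python
from h import *
move((.5950,.0195,.099),-.047)
```

```text
tcp [0.5976 0.0191 0.1045] yawY -0.0484 tilt [0.0054 0.0009] gap 0.0515 F [-0.2 -0.1  0.1] t 26.68 q6 [-0.09  0.32  1.78  0.    1.04 -0.04]
shift share [ 0.001 -0.009  0.018]
world d [-0.0026  0.0004 -0.0055]
turn share [ 0.0017 -0.0004 -0.0004]
turn share [-6.000e-04 -2.700e-03  9.996e-01]
```

Emit:
{"fn": "step_arm", "kwargs": {
  "increments": [
    [[0,-0.002,0.014],[0.0015,0,0]],
    [[0,0,0],[0,0,0]],
    [[0,0,0],[0,0,0]]
  ]
}}

```text
clock: 27.05
ee_pos: [0.5964, 0.0193, 0.0997]
tool_rot: [-2.274, -2.166, -0.001]
ft_force: [0.2, 0.5, 1.4]
finger_gap: 0.0514
finger_force: 0.0
```

Emit:
{"fn": "step_arm", "kwargs": {
  "increments": [
    [[0,0,0],[0,0,0]],
    [[0,0,0],[0,0,0]],
    [[0,0,0],[0,0,0]],
    [[0,0,0],[0,0,0]],
    [[0,0,0],[0,0,0]],
    [[0,0,0],[0,0,0]]
  ],
  "jaw": -1,
  "grip_force": 40
}}

```text
clock: 27.8
ee_pos: [0.596, 0.0194, 0.0995]
tool_rot: [-2.273, -2.165, 0.0]
ft_force: [-2.6, 0.6, 4.7]
finger_gap: 0.0151
finger_force: 40.2
```

Emit:
{"fn": "step_arm", "kwargs": {
  "increments": [
    [[0,0,-0.012],[0,0,0]],
    [[0,0.004,0],[0,0,-0.0025]],
    [[0,0,0],[0,0,0]],
    [[0,0,0.01],[0,0,0]],
    [[0,0,0.008],[0,0,0]],
    [[0,0,0.006],[0,0,0]],
    [[0,0,0.004],[0,0,0]],
    [[0,0,0],[0,0,0]]
  ]
}}

```text
clock: 28.8
ee_pos: [0.5968, 0.0191, 0.0961]
tool_rot: [-2.264, -2.174, 0.002]
ft_force: [-6.4, -0.6, 6.1]
finger_gap: 0.0151
finger_force: 40.7
```

Run:
```python
from h import *
move((.5950,.0195,.096),-.047)
```

```text
tcp [0.5968 0.0191 0.0961] yawY -0.0405 tilt [-0.003   0.0011] gap 0.0151 F [-6.4 -0.6  6.1] t 28.8 q6 [-0.09  0.33  1.78  0.    1.03 -0.05]
shift share [ 0.001 -0.006  0.   ]
world d [-0.0018  0.0004 -0.0001]
turn share [-0.001  -0.0003  0.0021]
turn share [ 5.000e-04 -1.500e-03 -9.979e-01]
```

Emit:
{"fn": "step_arm", "kwargs": {
  "increments": [
    [[0,0,0.006],[0,0,0]],
    [[0,0,0.006],[0,0,0]],
    [[0,0,0],[0,0,0]],
    [[0,0,0],[0,0,0]]
  ]
}}

```text
clock: 29.3
ee_pos: [0.5969, 0.0191, 0.0959]
tool_rot: [-2.263, -2.174, 0.004]
ft_force: [-13.8, 0.0, 21.5]
finger_gap: 0.0152
finger_force: 42.9
```

Emit:
{"fn": "step_arm", "kwargs": {
  "increments": [
    [[0,-0.004,0],[0,0,0]],
    [[0,-0.004,0],[0,0,0]],
    [[0.004,0,0.004],[0,0,0]],
    [[-0.008,0,0],[0,0,0]],
    [[0.004,0,0],[0,0,0]],
    [[0,0,0],[0,0,0]]
  ]
}}

```text
clock: 30.05
ee_pos: [0.5968, 0.0191, 0.0959]
tool_rot: [2.265, 2.176, 0.002]
ft_force: [-11.0, 0.3, 21.6]
finger_gap: 0.0152
finger_force: 43.0
```

Emit:
{"fn": "step_arm", "kwargs": {
  "increments": [
    [[0,0,-0.015],[0,0,0]],
    [[0,0,0],[0,0,0]],
    [[0,0,0],[0,0,0]],
    [[0,0,-0.05],[0,0,0]],
    [[0,0,-0.12],[0,0,0]],
    [[0,0,-0.12],[0,0,0]],
    [[0,0,-0.12],[0,0,0]],
    [[0,0,-0.1],[0,0,0]],
    [[0,0,0],[0,0,0]]
  ],
  "jaw": 0.2
}}

```text
clock: 31.18
ee_pos: [0.5974, 0.0189, 0.2516]
tool_rot: [2.263, 2.173, 0.008]
ft_force: [0.9, -1.0, 0.2]
finger_gap: 0.0512
finger_force: 0.0
```

```bash
cat > lid.py <<'E'
from h import *
from scipy.optimize import least_squares
def lidfit(w):
    """edges of the lid plate in the wrist view -> corner widths at z=.065"""
    yb=-.047;c=np.array([.5944,.0203]);R=np.array([[np.cos(yb),-np.sin(yb)],[np.sin(yb),np.cos(yb)]])
    h=cv2.cvtColor(w["img"],cv2.COLOR_RGB2HSV)[...,1].astype(int)
    pr=lambda x,y:proj(w,np.r_[c+R@[x,y],.065])[0]
    for y in(.095,.085,.07,-.045,-.055,-.065,-.075):
        l=pr(-.064,y);r=pr(.064,y);row=h[int(round(l[1]))];out=[]
        a=[x for x in range(int(l[0])-10,int(l[0])+12) if row[x-1]>60>=row[x]];b=[x+1 for x in range(int(r[0])-12,int(r[0])+12) if row[x]<=60<row[x+1]]
        if a and b: print(y,"L",round(a[0]-l[0],1),"R",round(b[-1]-r[0],1),"ratio",round((b[-1]-a[0])/(r[0]-l[0]),4))
    for x in(-.045,-.03,.03,.045):
        t=pr(x,.106);q=pr(x,-.106);col=h[:,int(round(t[0]))]
        a=[y for y in range(int(t[1])-10,int(t[1])+12) if col[y-1]>60>=col[y]];col=h[:,int(round(q[0]))];b=[y+1 for y in range(int(q[1])-12,min(478,int(q[1])+12)) if col[y]<=60<col[y+1]]
        print(x,"T",[round(v-t[1],1) for v in a],"B",[round(v-q[1],1) for v in b])
    D=-(w["R"].T@w["t"]);print("cam",D.round(3))
E
python3 - <<'E'
from lid import *
lidfit(pickle.load(open("w8.pkl","rb")))
w=snap("wrist","w9");lidfit(w);move()
E
```

```text
0.095 L -2.6 R 0.3 ratio 1.017
0.085 L -2.5 R 0.5 ratio 1.0175
0.07 L -2.9 R 0.2 ratio 1.018
-0.045 L -3.9 R -0.3 ratio 1.0244
-0.055 L -3.6 R 0.5 ratio 1.0287
-0.065 L -8.3 R 0.4 ratio 1.0608
-0.045 T [np.float64(-1.6)] B [np.float64(3.4)]
-0.03 T [np.float64(-1.5)] B [np.float64(3.4)]
0.03 T [np.float64(0.6)] B [np.float64(2.3)]
0.045 T [np.float64(0.5)] B [np.float64(10.3)]
cam [0.591 0.099 0.336]
0.095 L 1.2 R 2.7 ratio 1.0099
0.085 L 1.5 R 2.5 ratio 1.0069
0.07 L 1.4 R 2.7 ratio 1.0089
-0.045 L 2.0 R 3.0 ratio 1.0074
-0.055 L 2.4 R 2.6 ratio 1.0015
-0.065 L 2.9 R 2.3 ratio 0.9953
-0.075 L 2.3 R 2.9 ratio 1.0047
-0.045 T [np.float64(0.7)] B [np.float64(0.7)]
-0.03 T [np.float64(0.6)] B [np.float64(0.7)]
0.03 T [np.float64(0.0)] B [np.float64(0.5)]
0.045 T [np.float64(-0.1)] B [np.float64(0.4)]
cam [0.599 0.101 0.377]
tcp [0.596  0.019  0.2491] yawY -0.0406 tilt [0.0024 0.001 ] gap 0.0512 F [-0.4  0.9 -1. ] t 31.23 q6 [-0.09  0.15  1.68  0.    1.3  -0.05]
```

Run:
```python
from h import *
move((.6637,.2582,.25),1.247)
```

```text
tcp [0.596  0.019  0.2491] yawY -0.0406 tilt [0.0024 0.001 ] gap 0.0512 F [-0.4  0.9 -1. ] t 31.23 q6 [-0.09  0.15  1.68  0.    1.3  -0.05]
shift share [ 0.806  0.193 -0.002]
world d [0.0677 0.2392 0.0009]
turn share [ 9.000e-04  2.000e-04 -4.098e-01]
turn share [ 2.000e-04 -1.000e-03  5.902e-01]
```

Emit:
{"fn": "step_arm", "kwargs": {
  "increments": [
    [[0.1344,0.0322,0],[0,0,0]],
    [[0.1344,0.0322,0],[0,0,0]],
    [[0.1344,0.0322,0],[0,0,0]],
    [[0.1344,0.0322,0],[0,0,0]],
    [[0.1344,0.0322,0],[0,0,0]],
    [[0.1344,0.0322,0],[0,0,0]],
    [[0,0,0],[0,0,-0.051]],
    [[0,0,0],[0,0,-0.051]],
    [[0,0,0],[0,0,-0.051]],
    [[0,0,0],[0,0,-0.051]]
  ]
}}

```text
clock: 32.48
ee_pos: [0.6616, 0.2582, 0.2444]
tool_rot: [-1.455, -2.779, 0.004]
ft_force: [0.2, 0.4, -0.3]
finger_gap: 0.0513
finger_force: 0.0
```

Emit:
{"fn": "step_arm", "kwargs": {
  "increments": [
    [[0,0,0.05],[0,0,-0.051]],
    [[0,0,0.05],[0,0,-0.051]],
    [[0,0,0.05],[0,0,-0.051]],
    [[0,0,0],[0,0,-0.051]],
    [[0,0,0],[0,0,0]],
    [[0,0,0],[0,0,0]]
  ]
}}

```text
clock: 33.22
ee_pos: [0.6623, 0.2584, 0.2014]
tool_rot: [-0.518, -3.096, -0.001]
ft_force: [-0.2, 0.2, 0.0]
finger_gap: 0.0513
finger_force: 0.0
```

Run:
```python
from h import *
w=snap("wrist","w10");move((.6637,.2582,.25),1.247)
w9=pickle.load(open("w9.pkl","rb"))
yb=-.047;c=np.array([.5944,.0203]);R=np.array([[np.cos(yb),-np.sin(yb)],[np.sin(yb),np.cos(yb)]])
p=proj(w9,np.r_[c+R@[-.09,.03],.0735])[0];print(p)
k=proj(w,[.6637,.2582,.052])[0];print(k)
x0,y0=int(p[0])-60,int(p[1])-60;x1,y1=int(k[0])-75,int(k[1])-75;print(x0,y0,x1,y1)
cv2.imwrite("pics/v10.png",np.hstack([cv2.resize(w9["img"][y0:y0+120,x0:x0+80,::-1],(400,600),interpolation=cv2.INTER_CUBIC),cv2.resize(w["img"][y1:y1+150,x1:x1+100,::-1],(400,600),interpolation=cv2.INTER_CUBIC)]))
# dark bar mask
g=cv2.cvtColor(w["img"],cv2.COLOR_RGB2GRAY);hs=cv2.cvtColor(w["img"],cv2.COLOR_RGB2HSV)
for x in range(0,1):
    m=((hs[...,1]<60)&(g<115)).astype(np.uint8);n,l,st,ct=cv2.connectedComponentsWithStats(m)
    for i in range(1,n):
        if st[i,4]>300: print(st[i],ct[i].round(1),cv2.minAreaRect(np.argwhere(l==i)[:,::-1].astype(np.float32)))
```

```text
tcp [0.6626 0.2585 0.2019] yawY 1.2394 tilt [-0.0018  0.0011] gap 0.0514 F [-1.3 -0.1 -0.2] t 33.27 q6 [ 0.27  0.43  1.43  0.    1.28 -0.97]
shift share [-0.003  0.    -0.16 ]
world d [ 0.0011 -0.0003  0.0481]
turn share [ 0.0002 -0.0007 -0.0024]
turn share [-1.000e-03 -2.000e-04  9.976e-01]
[214.42134307 182.85882419]
[319.79640987 229.25421475]
154 122 244 154
[  0   0  41  19 602] [21.4  7.2] ((20.0, 9.0), (18.0, 40.0), 90.0)
[ 314  173   20   79 1133] [324.4 203.6] ((323.4305725097656, 211.83187866210938), (18.766759872436523, 77.96224975585938), 1.1934894323349)
[ 38 228  43  33 676] [ 58.  241.9] ((56.00000762939453, 242.50003051757812), (20.57182502746582, 46.06299591064453), 63.43495178222656)
[    8   294   622   186 51502] [319.1 419.9] ((318.49993896484375, 386.49993896484375), (620.9998779296875, 184.99996948242188), 0.0)
```

View pics/v10.png

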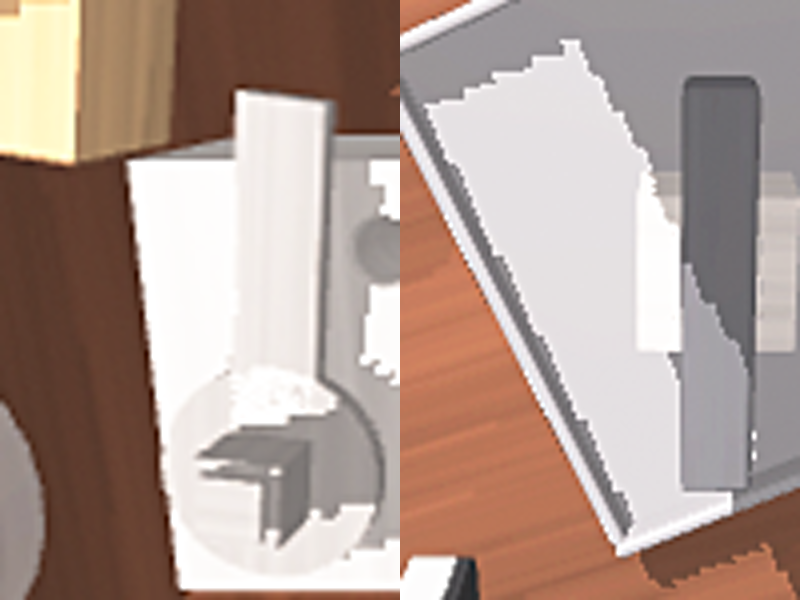

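The left crop shows the turnbutton bar from (283,97) to (276,370), with its boss centred near (278,475). The right crop shows the key bar's top centreline from (721,85) to (715,490), with the hub spanning 638 to 798.

Run:
```python
from h import *
w9=pickle.load(open("w9.pkl","rb"));w=pickle.load(open("w10.pkl","rb"));d=pickle.load(open("s0.pkl","rb"))
yb=-.047;c=np.array([.5944,.0203]);R=np.array([[np.cos(yb),-np.sin(yb)],[np.sin(yb),np.cos(yb)]])
A=lambda L:np.array(L,float)/5+[154-.4,122-.4]
P=plane(w9,A([(237,92),(330,102),(320,375),(233,365)]),.0735)[:,:2]
for a,b in((3,0),(2,1)):v=P[a if 0 else b]-P[a];print("edge ang",np.arctan2(v[1],v[0])-yb)
print("tipw",np.linalg.norm(P[0]-P[1]))
B=plane(w9,A([(278,475)]),.0735)[0,:2];tip=P[:2].mean(0);v=tip-B;print("boss",B,"tip",tip,np.linalg.norm(v),"q",np.arctan2(v[1],v[0])-yb,"pred spindle",c+R@[-.1,0])
D=plane(w9,A([(172,475),(383,475)]),.0735);print("diam",np.linalg.norm(D[0]-D[1]))
K=lambda L:(np.array(L,float)-[400,0])/4+[244-.4,154-.4]
k=plane(w,K([(721,82),(715,490)]),.052)[:,:2];v=k[0]-k[1];print("key",k,k.mean(0),np.linalg.norm(v),np.arctan2(v[1],v[0]))
h=plane(w,K([(638,172),(798,172),(798,352),(638,352)]),.032)[:,:2];print("hub",h.mean(0),np.linalg.norm(h[1]-h[0]),np.linalg.norm(h[2]-h[1]))
# bar height: far bar end seen by side (c3)
f=lambda p:np.array(p)/2.4+[150,230]
print(proj(d["side"],np.c_[k,[.052,.052]])) ;print(f((100,346)),f((178,396)))
t0=d["top"];print("top",proj(t0,np.c_[k,[.052,.052]]),np.array([(240,155),(284,42)])/3+[80,150])
move((*k.mean(0),.046),np.arctan2(v[1],v[0])+np.pi/2)
```

```text
edge ang 1.4545913952996068
edge ang 1.449080770330516
tipw 0.016002876691634593
boss [0.49678627 0.02358858] tip [0.50727089 0.09065947] 0.06788542254694628 q 1.4627298956578585 pred spindle [0.49451043 0.02499827]
diam 0.03912889279685927
key [[0.62083295 0.27633253]
 [0.70563883 0.24623677]] [0.66323589 0.26128465] 0.08998773387450071 2.8005785926876268
hub [0.66185186 0.26202232] 0.03527725127811416 0.04200606050536377
[[224.10088867 394.13483202]
 [186.16051891 371.4852532 ]]
[191.66666667 374.16666667] [224.16666667 395.        ]
top [[157.51991137 202.47816796]
 [173.66013184 162.91760943]] [[160.         201.66666667]
 [174.66666667 164.        ]]
tcp [0.6626 0.2585 0.2019] yawY 1.2394 tilt [-0.0018  0.0011] gap 0.0514 F [-1.3 -0.1 -0.2] t 33.27 q6 [ 0.27  0.43  1.43  0.    1.28 -0.97]
shift share [-0.     0.009  0.52 ]
world d [ 0.0006  0.0028 -0.1559]
turn share [ 1.000e-03  2.000e-04 -9.969e-01]
turn share [ 0.0001 -0.0007  0.0031]
```

Emit:
{"fn": "step_arm", "kwargs": {
  "increments": [
    [[0,0.008,0.1],[0,0,0.0031]],
    [[0,0,0.12],[0,0,0]],
    [[0,0,0.12],[0,0,0]],
    [[0,0,0.1],[0,0,0]],
    [[0,0,0.05],[0,0,0]],
    [[0,0,0],[0,0,0]],
    [[0,0,0],[0,0,0]]
  ]
}}

```text
clock: 34.15
ee_pos: [0.6647, 0.2614, 0.0573]
tool_rot: [0.531, 3.095, 0.004]
ft_force: [0.5, 0.0, 0.4]
finger_gap: 0.0511
finger_force: 0.0
```

Run:
```python
from h import *
move((.6630,.2615,.052),1.230)
```

```text
tcp [0.6647 0.2614 0.0573] yawY 1.2312 tilt [0.0018 0.0021] gap 0.0511 F [0.5 0.  0.4] t 34.15 q6 [ 0.28  0.59  1.49  0.    1.06 -0.96]
shift share [ 0.006 -0.002  0.018]
world d [-0.0017  0.0001 -0.0053]
turn share [0.0008 0.0003 0.0004]
turn share [-5.000e-04  1.300e-03 -9.996e-01]
```

Emit:
{"fn": "step_arm", "kwargs": {
  "increments": [
    [[0.005,-0.001,0.016],[0.0008,0.0003,0]],
    [[0,0,0],[0,0,0]],
    [[0,0,0],[0,0,0]]
  ]
}}

```text
clock: 34.52
ee_pos: [0.662, 0.2613, 0.051]
tool_rot: [-0.53, -3.094, 0.002]
ft_force: [0.2, 0.6, -1.0]
finger_gap: 0.0514
finger_force: 0.0
```

Emit:
{"fn": "step_arm", "kwargs": {
  "increments": [
    [[0,0,0],[0,0,0]],
    [[0,0,0],[0,0,0]],
    [[0,0,0],[0,0,0]],
    [[0,0,0],[0,0,0]],
    [[0,0,0],[0,0,0]],
    [[0,0,0],[0,0,0]]
  ],
  "jaw": -1,
  "grip_force": 80
}}

```text
clock: 35.28
ee_pos: [0.6621, 0.2615, 0.0509]
tool_rot: [-0.53, -3.094, 0.001]
ft_force: [-0.6, 1.1, 0.2]
finger_gap: 0.0145
finger_force: 79.1
```

Emit:
{"fn": "step_arm", "kwargs": {
  "increments": [
    [[0,0,-0.03],[0,0,0]],
    [[0,0,-0.1],[0,0,0]],
    [[0,0,-0.12],[0,0,0]],
    [[0,0,-0.12],[0,0,0]],
    [[0,0,-0.12],[0,0,0]],
    [[0,0,0],[0,0,-0.0283]],
    [[0,0,0],[0,0,-0.0283]],
    [[0,0,0],[0,0,0]]
  ]
}}

```text
clock: 36.28
ee_pos: [0.6617, 0.2609, 0.1973]
tool_rot: [-0.255, -3.127, 0.003]
ft_force: [-0.5, -0.0, -1.9]
finger_gap: 0.0143
finger_force: 78.7
```

Run:
```python
from h import *
move((.4955,.0243,.20),1.408)
```

```text
tcp [0.6617 0.2609 0.1973] yawY 1.4081 tilt [-0.0042 -0.0015] gap 0.0143 F [-0.5 -0.  -1.9] t 36.27 q6 [ 0.28  0.44  1.43 -0.    1.28 -1.13]
shift share [ 0.419 -0.868 -0.006]
world d [-0.1662 -0.2366  0.0027]
turn share [-0.0007 -0.0012  0.    ]
turn share [ 0.0019 -0.0011 -1.    ]
```

Emit:
{"fn": "step_arm", "kwargs": {
  "increments": [
    [[0.0525,-0.1085,0],[0,0,0]],
    [[0.0525,-0.1085,0],[0,0,0]],
    [[0.0525,-0.1085,0],[0,0,0]],
    [[0.0525,-0.1085,0],[0,0,0]],
    [[0.0525,-0.1085,0],[0,0,0]],
    [[0.0525,-0.1085,0],[0,0,0]],
    [[0.0525,-0.1085,0],[0,0,0]],
    [[0.0525,-0.1085,0],[0,0,0]],
    [[0,0,0.05],[-0.0007,-0.0012,0]],
    [[0,0,0.02],[0,0,0]],
    [[0,0,0],[0,0,0]],
    [[0,0,0],[0,0,0]]
  ]
}}

```text
clock: 37.78
ee_pos: [0.4965, 0.0252, 0.1773]
tool_rot: [0.252, 3.13, 0.002]
ft_force: [0.3, 0.3, -1.7]
finger_gap: 0.0139
finger_force: 78.9
```

Run:
```python
from h import *
move((.4950,.0244,.150),1.408)
w=snap("wrist","w11");t=snap("top","t11")
yb=-.047;c=np.array([.5944,.0203]);R=np.array([[np.cos(yb),-np.sin(yb)],[np.sin(yb),np.cos(yb)]])
# key bar in wrist view: dark component near predicted place
g=cv2.cvtColor(w["img"],cv2.COLOR_RGB2GRAY);X=[.4950,.0244,.17];print(proj(w,X), proj(w,np.r_[c+R@[-.1,0],.0975]))
```

```text
tcp [0.4965 0.0252 0.1773] yawY 1.4102 tilt [0.0012 0.0009] gap 0.0139 F [ 0.3  0.3 -1.7] t 37.77 q6 [-0.09  0.02  1.97  0.    1.15 -1.5 ]
shift share [ 0.005 -0.004  0.091]
world d [-0.0015 -0.0008 -0.0273]
turn share [0.0003 0.0003 0.0007]
turn share [-5.000e-04  5.000e-04 -9.993e-01]
[[317.41111302 316.2056688 ]] [[318.59291091 255.38585377]]
```

Emit:
{"fn": "step_arm", "kwargs": {
  "increments": [
    [[0.003,-0.002,0.05],[0,0,0]],
    [[0,0,0.04],[0,0,0]],
    [[0,0,0],[0,0,0]],
    [[0,0,0],[0,0,0]]
  ]
}}

```text
clock: 38.38
ee_pos: [0.495, 0.0241, 0.15]
tool_rot: [0.253, 3.131, 0.001]
ft_force: [-0.4, 0.5, -1.5]
finger_gap: 0.0144
finger_force: 78.9
```

Run:
```python
from h import *
move((.4950,.0244,.121),1.408)
```

```text
tcp [0.495  0.0241 0.15  ] yawY 1.4092 tilt [0.0008 0.0008] gap 0.0144 F [-0.4  0.5 -1.5] t 38.38 q6 [-0.09  0.05  2.    0.    1.09 -1.5 ]
shift share [0.    0.001 0.097]
world d [ 0.      0.0003 -0.029 ]
turn share [0.0003 0.0002 0.0004]
turn share [-3.000e-04  5.000e-04 -9.996e-01]
```

Emit:
{"fn": "step_arm", "kwargs": {
  "increments": [
    [[0,0,0.012],[0,0,0]],
    [[0,0,0.01],[0,0,0]],
    [[0,0,0.01],[0,0,0]],
    [[0,0,0.007],[0,0,0]],
    [[0,0,0],[0,0,0]],
    [[0,0,0],[0,0,0]]
  ]
}}

```text
clock: 39.12
ee_pos: [0.4954, 0.0241, 0.1398]
tool_rot: [0.253, 3.13, 0.001]
ft_force: [-2.7, -0.0, 6.2]
finger_gap: 0.0143
finger_force: 80.0
```

Run:
```python
from h import *
move((.4950,.0244,.121),1.408)
```

```text
tcp [0.4954 0.0241 0.1398] yawY 1.4094 tilt [0.0014 0.0007] gap 0.0143 F [-2.7 -0.   6.2] t 39.12 q6 [-0.09  0.07  2.    0.    1.07 -1.5 ]
shift share [0.002 0.001 0.063]
world d [-0.0004  0.0003 -0.0188]
turn share [0.0003 0.0004 0.0004]
turn share [-7.000e-04  5.000e-04 -9.996e-01]
```

Emit:
{"fn": "step_arm", "kwargs": {
  "increments": [
    [[0.004,0,0],[0,0,0]],
    [[0.003,0,0.002],[0,0,0]],
    [[0,0,0.002],[0,0,0]],
    [[0,0,0],[0,0,0]]
  ]
}}

```text
clock: 39.62
ee_pos: [0.495, 0.0242, 0.1395]
tool_rot: [0.253, 3.126, 0.001]
ft_force: [-0.3, 0.1, 8.4]
finger_gap: 0.0138
finger_force: 80.3
```

Emit:
{"fn": "step_arm", "kwargs": {
  "increments": [
    [[0,0.004,0],[0,0,0]],
    [[0,0.003,0],[0,0,0]],
    [[0,0,0],[0,0,0]]
  ]
}}

```text
clock: 40.0
ee_pos: [0.4951, 0.0249, 0.1395]
tool_rot: [0.251, 3.126, -0.005]
ft_force: [-1.5, -5.1, 9.0]
finger_gap: 0.0141
finger_force: 80.3
```

Emit:
{"fn": "step_arm", "kwargs": {
  "increments": [
    [[0,-0.007,-0.009],[0,0,0]],
    [[0,0,0],[0,0,0]],
    [[0,0,0],[0,0,0]]
  ]
}}

```text
clock: 40.38
ee_pos: [0.4921, 0.0248, 0.1391]
tool_rot: [-0.253, -3.131, -0.002]
ft_force: [-0.1, 0.4, -0.9]
finger_gap: 0.0139
finger_force: 78.9
```

Emit:
{"fn": "step_arm", "kwargs": {
  "increments": [
    [[0,0,0.005],[0,0,0]],
    [[0,0,0.004],[0,0,0]],
    [[0,0,0.004],[0,0,0]],
    [[0,0,0],[0,0,0]]
  ]
}}

```text
clock: 40.88
ee_pos: [0.4929, 0.0245, 0.136]
tool_rot: [0.253, 3.131, 0.001]
ft_force: [1.1, -0.5, -1.5]
finger_gap: 0.014
finger_force: 78.9
```

It has gone past the shoulder with no force, so I continue down.

Emit:
{"fn": "step_arm", "kwargs": {
  "increments": [
    [[0,0,0.015],[0,0,0]],
    [[0,0,0.015],[0,0,0]],
    [[0,0,0.012],[0,0,0]],
    [[0,0,0.008],[0,0,0]],
    [[0,0,0.006],[0,0,0]],
    [[0,0,0],[0,0,0]],
    [[0,0,0],[0,0,0]]
  ]
}}

```text
clock: 41.75
ee_pos: [0.493, 0.0246, 0.1202]
tool_rot: [0.253, 3.131, 0.001]
ft_force: [-3.4, 0.8, 6.1]
finger_gap: 0.0142
finger_force: 79.7
```

Run:
```python
from h import *
move((.4929,.0244,.1204),1.408)
```

```text
tcp [0.493  0.0246 0.1202] yawY 1.4093 tilt [0.0006 0.0008] gap 0.0142 F [-3.4  0.8  6.1] t 41.75 q6 [-0.09  0.09  2.02  0.    1.03 -1.5 ]
shift share [ 0.    -0.001 -0.001]
world d [-0.0001 -0.0002  0.0002]
turn share [0.0003 0.0001 0.0004]
turn share [-2.000e-04  5.000e-04 -9.996e-01]
```

The key is down on the spindle. I start the clockwise turn.

Emit:
{"fn": "step_arm", "kwargs": {
  "increments": [
    [[0,0.0007,0],[0,0,0.04]],
    [[0,0.0007,0],[0,0,0.04]],
    [[0,0.0007,0],[0,0,0.04]],
    [[0,0.0007,0],[0,0,0.04]],
    [[0,0.0007,0],[0,0,0.04]],
    [[0,0.0007,0],[0,0,0.04]],
    [[0,0,0],[0,0,0]]
  ]
}}

```text
clock: 42.62
ee_pos: [0.4942, 0.0264, 0.1203]
tool_rot: [1.387, 2.818, 0.005]
ft_force: [-1.3, 4.1, 4.2]
finger_gap: 0.014
finger_force: 79.8
```

Run:
```python
from h import *
from rig import robot
move((.4935,.0255,.1204),-.1);print(robot.observe()["moment"])
```

```text
tcp [0.4942 0.0264 0.1203] yawY 0.6562 tilt [0.0025 0.0026] gap 0.014 F [-1.3  4.1  4.2] t 42.62 q6 [-0.09  0.09  2.02  0.    1.03 -0.75]
shift share [-0.001 -0.004 -0.   ]
world d [-0.0007 -0.0009  0.0001]
turn share [ 0.001  -0.0006  0.2407]
turn share [ 7.000e-04  1.300e-03 -7.593e-01]
[ 0.61582744  0.40293616 -0.02092775]
```

Emit:
{"fn": "step_arm", "kwargs": {
  "increments": [
    [[0,0.0007,0],[0,0,0.041]],
    [[0,0.0007,0],[0,0,0.041]],
    [[0,0.0007,0],[0,0,0.041]],
    [[0,0.0007,0],[0,0,0.041]],
    [[0,0.0007,0],[0,0,0.041]],
    [[0,0.0007,0],[0,0,0.036]],
    [[0,0,0],[0,0,0]]
  ]
}}

```text
clock: 43.5
ee_pos: [0.496, 0.0272, 0.1203]
tool_rot: [2.33, 2.106, 0.009]
ft_force: [0.9, 5.7, 4.0]
finger_gap: 0.0141
finger_force: 79.7
```

Run:
```python
from h import *
from rig import robot
move((.4935,.0255,.1204),-.1);print(robot.observe()["moment"])
```

```text
tcp [0.496  0.0272 0.1203] yawY -0.1009 tilt [0.0043 0.0034] gap 0.0141 F [0.9 5.7 4. ] t 43.5 q6 [-0.09  0.1   2.01  0.    1.03  0.01]
shift share [-0.006 -0.008 -0.   ]
world d [-0.0025 -0.0017  0.0001]
turn share [ 0.0012 -0.0012 -0.0003]
turn share [-0.0019 -0.0019  0.9997]
[ 0.92717006  0.08960289 -0.04922471]
```

Emit:
{"fn": "step_arm", "kwargs": {
  "increments": [
    [[0,0,0],[0,0,0.015]],
    [[0,0,0],[0,0,0.012]],
    [[0,0,0],[0,0,0]],
    [[0,0,0],[0,0,0]]
  ]
}}

```text
clock: 44.0
ee_pos: [0.4962, 0.0272, 0.1203]
tool_rot: [2.417, 2.007, 0.009]
ft_force: [0.8, 5.4, 3.7]
finger_gap: 0.0146
finger_force: 79.6
```

Run:
```python
from h import *
from rig import robot
move();print(robot.observe()["moment"])
w=snap("wrist","w12")
yb=-.047;c=np.array([.5944,.0203]);R=np.array([[np.cos(yb),-np.sin(yb)],[np.sin(yb),np.cos(yb)]])
p=lambda x,y,z=.0735:proj(w,np.r_[c+R@[x,y],z])[0].round(0).astype(int)
# bar locked would span box x -80..-32, y -8..8 : sample column of gray along y at x=-45,-55
g=cv2.cvtColor(w["img"],cv2.COLOR_RGB2GRAY)
for x in(-.058,-.05,-.042,-.036):
    print(x,[int(g[p(x,y)[1],p(x,y)[0]]) if 0<=p(x,y)[1]<480 else None for y in np.arange(-.03,.034,.004)],p(x,0))
```

```text
tcp [0.4962 0.0272 0.1203] yawY -0.1849 tilt [0.0048 0.0034] gap 0.0146 F [0.8 5.4 3.7] t 44.0 q6 [-0.09  0.1   2.01  0.    1.03  0.09]
[1.04492751e+00 1.03709327e-03 4.41719453e-03]
-0.058 [119, 127, 127, 125, 127, 126, 124, 148, 153, 152, 151, 126, 127, 126, 124, 123] [392 273]
-0.05 [209, 126, 126, 129, 126, 127, 127, 149, 152, 154, 153, 125, 125, 125, 124, 124] [406 271]
-0.042 [200, 125, 127, 127, 128, 128, 127, 148, 153, 154, 154, 125, 124, 123, 125, 125] [420 269]
-0.036 [199, 144, 128, 126, 125, 128, 128, 146, 176, 149, 155, 128, 125, 125, 123, 123] [431 268]
```

The grey profile across the bar is the same at every x from -58 to -36 mm, so the bar lies straight in over the lid and the button is locked. I ease off and lift the key.

Emit:
{"fn": "step_arm", "kwargs": {
  "increments": [
    [[0.004,0,0],[0,0,-0.018]],
    [[0.002,0,-0.003],[0,0,0]],
    [[0,0,-0.015],[0,0,0]],
    [[0,0,-0.03],[0,0,0]],
    [[0,0,-0.05],[0,0,0]],
    [[0,0,-0.05],[0,0,0]],
    [[0,0,-0.1],[0,0,0]],
    [[0,0,0],[0,0,0]]
  ]
}}

```text
clock: 45.05
ee_pos: [0.4968, 0.0275, 0.1971]
tool_rot: [2.358, 2.069, 0.008]
ft_force: [-0.9, -0.4, -2.3]
finger_gap: 0.0141
finger_force: 79.2
```

Run:
```python
from h import *
move((.6561,.2683,.20),1.23)
w=snap("wrist","w13");S=snap("side","s13")
yb=-.047;c=np.array([.5944,.0203]);R=np.array([[np.cos(yb),-np.sin(yb)],[np.sin(yb),np.cos(yb)]])
p=lambda x,y,z=.0735:proj(w,np.r_[c+R@[x,y],z])[0].round(0).astype(int)
g=cv2.cvtColor(w["img"],cv2.COLOR_RGB2GRAY)
for x in(-.058,-.05,-.042,-.036):
    print(x,[int(g[p(x,y)[1],p(x,y)[0]]) if 0<=p(x,y)[1]<480 else None for y in np.arange(-.03,.034,.004)],p(x,0))
```

```text
tcp [0.4968 0.0275 0.1971] yawY -0.13 tilt [0.007  0.0002] gap 0.0141 F [-0.9 -0.4 -2.3] t 45.05 q6 [-0.09 -0.01  1.96  0.    1.18  0.04]
shift share [ 0.865  0.423 -0.006]
world d [0.1593 0.2408 0.0029]
turn share [ 0.0021  0.0012 -0.4329]
turn share [ 0.0013 -0.0022  0.5671]
-0.058 [217, 216, 216, 214, 214, 214, 211, 239, 243, 242, 163, 137, 218, 215, 215, 210] [370 235]
-0.05 [214, 215, 218, 216, 214, 218, 214, 239, 242, 243, 239, 123, 213, 214, 210, 214] [380 234]
-0.042 [216, 214, 217, 216, 217, 219, 217, 239, 242, 244, 248, 133, 214, 214, 215, 214] [391 233]
-0.036 [215, 217, 218, 214, 216, 219, 219, 239, 242, 240, 246, 138, 215, 215, 213, 213] [398 232]
```

Emit:
{"fn": "step_arm", "kwargs": {
  "increments": [
    [[0.108,0.053,0],[0,0,0]],
    [[0.108,0.053,0],[0,0,0]],
    [[0.108,0.053,0],[0,0,0]],
    [[0.108,0.053,0],[0,0,0]],
    [[0.108,0.053,0],[0,0,0]],
    [[0.108,0.053,0],[0,0,0]],
    [[0.108,0.053,0],[0,0,0]],
    [[0.108,0.053,0],[0,0,0]],
    [[0,0,0.1],[0.002,0.001,0]],
    [[0,0,0.1],[0,0,0]],
    [[0,0,0.1],[0,0,0]],
    [[0,0,0.1],[0,0,0]]
  ]
}}

```text
clock: 46.65
ee_pos: [0.6524, 0.2681, 0.0705]
tool_rot: [-2.355, -2.067, 0.007]
ft_force: [0.2, 0.2, -0.8]
finger_gap: 0.0145
finger_force: 79.2
```

Emit:
{"fn": "step_arm", "kwargs": {
  "increments": [
    [[0,0,0.03],[0,0,0]],
    [[0,0,0],[0,0,0]],
    [[0,0,0],[0,0,0]]
  ]
}}

```text
clock: 47.02
ee_pos: [0.6554, 0.269, 0.0667]
tool_rot: [-2.357, -2.069, -0.003]
ft_force: [-0.2, 0.3, -1.0]
finger_gap: 0.0144
finger_force: 79.2
```

Run:
```python
from h import *
move((.6561,.2683,.051),-.13)
```

```text
tcp [0.6554 0.269  0.0667] yawY -0.1301 tilt [-0.0023  0.0054] gap 0.0144 F [-0.2  0.3 -1. ] t 47.02 q6 [0.29 0.57 1.5  0.01 1.07 0.42]
shift share [-0.002  0.003  0.052]
world d [ 0.0007 -0.0007 -0.0157]
turn share [-0.0009 -0.0016 -0.    ]
turn share [-0.0026  0.0015  1.    ]
```

Emit:
{"fn": "step_arm", "kwargs": {
  "increments": [
    [[0,0,0.025],[-0.0009,-0.0016,0]],
    [[0,0,0.018],[0,0,0]],
    [[0,0,0.008],[0,0,0]],
    [[0,0,0],[0,0,0]],
    [[0,0,0],[0,0,0]]
  ]
}}

```text
clock: 47.65
ee_pos: [0.6542, 0.2688, 0.0508]
tool_rot: [-2.36, -2.071, 0.004]
ft_force: [-3.0, -1.5, 5.5]
finger_gap: 0.014
finger_force: 80.1
```

Emit:
{"fn": "step_arm", "kwargs": {
  "increments": [
    [[0,0,0],[0,0,0]],
    [[0,0,0],[0,0,0]],
    [[0,0,0],[0,0,0]],
    [[0,0,0],[0,0,0]],
    [[0,0,-0.05],[0,0,0]],
    [[0,0,-0.12],[0,0,0]],
    [[0,0,-0.12],[0,0,0]],
    [[0,0,-0.12],[0,0,0]],
    [[0,0,-0.12],[0,0,0]],
    [[0,0,0],[0,0,0]]
  ],
  "jaw": 0.2
}}

```text
clock: 48.9
ee_pos: [0.6577, 0.2698, 0.2157]
tool_rot: [2.358, 2.07, 0.012]
ft_force: [0.3, -0.3, 0.3]
finger_gap: 0.0513
finger_force: 0.0
```

Run:
```python
from h import *
w=snap("wrist","w14");move((.4372,.1131,.20),0)
k=proj(w,[[.6554,.269,.052]])[0];print(k)
g=cv2.cvtColor(w["img"],cv2.COLOR_RGB2GRAY);hs=cv2.cvtColor(w["img"],cv2.COLOR_RGB2HSV)
m=((hs[...,1]<60)&(g<130)).astype(np.uint8);n,l,st,ct=cv2.connectedComponentsWithStats(m)
for i in range(1,n):
    if st[i,4]>200: print(st[i],ct[i].round(1))
# pin head in top view after arm moved? use s0 top and side
d=pickle.load(open("s0.pkl","rb"))
for nme,win in(("top",(205,270,260,320)),("side",(318,320,358,360))):
    s=d[nme];x0,y0,x1,y1=win;q=s["img"][y0:y1,x0:x1];gg=cv2.cvtColor(q,cv2.COLOR_RGB2GRAY);hh=cv2.cvtColor(q,cv2.COLOR_RGB2HSV)
    mm=((gg<95)&(hh[...,1]<70)).astype(np.uint8);n,l,st,ct=cv2.connectedComponentsWithStats(mm)
    for i in range(1,n):
        if st[i,4]>30: print(nme,st[i]+[x0,y0,0,0,0],ct[i]+[x0,y0])
```

```text
tcp [0.6562 0.2694 0.2125] yawY -0.13 tilt [0.0033 0.0011] gap 0.051 F [-1.   0.1 -0.5] t 48.95 q6 [0.29 0.42 1.43 0.   1.29 0.42]
shift share [-0.611 -0.656  0.039]
world d [-0.219  -0.1563 -0.0125]
turn share [ 0.001  -0.0004 -0.0414]
turn share [-6.000e-04 -1.600e-03  9.586e-01]
[315.495386   222.95952621]
[236 164  34 115 211] [253.  221.9]
[ 305  174   19   98 1167] [313.9 206. ]
[    8   294   622   186 51998] [318.3 419.4]
side [333 327  11  20 188] [338.06382979 336.55851064]
```

Emit:
{"fn": "step_arm", "kwargs": {
  "increments": [
    [[-0.0764,-0.082,0],[0,0,0]],
    [[-0.0764,-0.082,0],[0,0,0]],
    [[-0.0764,-0.082,0],[0,0,0]],
    [[-0.0764,-0.082,0],[0,0,0]],
    [[-0.0764,-0.082,0],[0,0,0]],
    [[-0.0764,-0.082,0],[0,0,0]],
    [[-0.0764,-0.082,0],[0,0,0]],
    [[-0.0764,-0.082,0],[0,0,0]],
    [[0,0,0],[0,0,-0.025]],
    [[0,0,0],[0,0,0]],
    [[0,0,0],[0,0,0]]
  ]
}}

```text
clock: 50.32
ee_pos: [0.4354, 0.1126, 0.2089]
tool_rot: [-2.277, -2.161, 0.005]
ft_force: [0.4, -0.5, 0.8]
finger_gap: 0.0515
finger_force: 0.0
```

Run:
```python
from h import *
w=snap("wrist","w15");S=pickle.load(open("s0.pkl","rb"))["side"]
g=cv2.cvtColor(w["img"],cv2.COLOR_RGB2GRAY);hs=cv2.cvtColor(w["img"],cv2.COLOR_RGB2HSV)
k=proj(w,[[.4372,.1131,.09],[.4372,.1131,.05]]);print(k)
m=((hs[...,1]<80)&(g<125)).astype(np.uint8);m[285:]=0
n,l,st,ct=cv2.connectedComponentsWithStats(m)
for i in range(1,n):
    if st[i,4]>150 and abs(ct[i]-k[0]).max()<60: print(st[i],ct[i].round(1))
x0,y0=int(k[0,0])-40,int(k[0,1])-40
print(g[int(k[0,1]),x0:x0+80:3],g[y0:y0+90:3,int(k[0,0])])
print(hs[int(k[0,1]),x0:x0+80:3,1],hs[y0:y0+90:3,int(k[0,0]),1])
move((.4372,.1131,.07),-.05)
```

```text
[[322.42198774 236.48373594]
 [322.1212605  221.8916095 ]]
[310 208  24  21 276] [321.3 216.1]
[ 79 211 205 189 187 190 179 190 204 157 157 157 162 153 152 161 157 145
 253 253 253 252 253 255  86  91  89] [248 249 250 248  63  93  92  92 122 159 156 156 161 148 159 158 152 204
 208  70  90  91  91  92  92  92  92  92  92  92]
[131  93  94 101  99 100 101 100 107  13   5   5  11   7   7   6  11  17
  19  17  19  22  19   0 129 129 137] [ 39  37  33  38  48  11   5  13  16   6  10  11   6  16   6  11   8 106
  95 144 126 125 125 129 126 129 129 130 128 124]
tcp [0.4356 0.1127 0.209 ] yawY -0.0521 tilt [-0.0035 -0.0007] gap 0.0515 F [-0.1 -0.8  0.8] t 50.38 q6 [ 0.1  -0.13  2.05 -0.    1.22  0.15]
shift share [0.002 0.007 0.463]
world d [ 0.0016  0.0004 -0.139 ]
turn share [-0.0011  0.0003 -0.0007]
turn share [4.000e-04 1.700e-03 9.993e-01]
```

Run:
```python
from h import *
w=pickle.load(open("w15.pkl","rb"));d=pickle.load(open("s0.pkl","rb"))
g=cv2.cvtColor(w["img"],cv2.COLOR_RGB2GRAY);hs=cv2.cvtColor(w["img"],cv2.COLOR_RGB2HSV)
m=((hs[...,1]<30)&(g>135)&(g<178)).astype(np.uint8);m=cv2.morphologyEx(m,cv2.MORPH_OPEN,np.ones((3,3)))
n,l,st,ct=cv2.connectedComponentsWithStats(m)
for i in range(1,n):
    if st[i,4]>150 and abs(ct[i]-[321,234]).max()<25:
        print(st[i],ct[i]);p=st[i,:2]+st[i,2:4]/2-.5
        print(plane(w,[p,ct[i]],.09))
# hole, from earlier wrist views w8 & w9 & w13, and top t0: find with dark blob near prediction
yb=-.047;c=np.array([.5944,.0203]);R=np.array([[np.cos(yb),-np.sin(yb)],[np.sin(yb),np.cos(yb)]])
for nm in("w8","w9","w13","w15"):
    s=pickle.load(open(nm+".pkl","rb"));q=proj(s,np.r_[c+R@[-.077,.04],.0665])[0];x,y=q.round().astype(int)
    if not(15<x<625 and 15<y<465):print(nm,"out",q);continue
    gg=cv2.cvtColor(s["img"],cv2.COLOR_RGB2GRAY);u=gg[y-14:y+15,x-14:x+15]
    print(nm,q);
    if nm in("w13","w15"):print(u[::2,::2])
```

```text
[308 221  26  26 546] [320.28754579 233.13186813]
[[0.43586054 0.11555441 0.09      ]
 [0.43571449 0.11585528 0.09      ]]
w8 [231.6310485  175.29127994]
w9 [229.96430574 170.6233551 ]
w13 [341.66890475 183.66818407]
[[253 253 253 252 252 253 253 253 253 253 253 253 252 253 253]
 [253 253 253 252 252 252 253 253 253 253 253 253 252 253 253]
 [253 253 253 252 252 252 253 253 253 253 253 253 253 253 253]
 [252 253 253 251 252 255 249 250 255 255 253 253 252 253 253]
 [252 253 253 252 255 211 198 200 196 132 255 254 252 253 253]
 [253 253 253 255 182 199 205 206 158 154 132 255 253 253 253]
 [253 253 254 253 168 182 185 162 162 158 150 255 254 253 253]
 [253 253 255 212 161 167 168 164 163 160 152 255 255 253 253]
 [253 253 255 218 158 164 165 162 164 162 141 254 255 252 253]
 [252 253 254 244 153 164 167 167 165 159 244 255 253 253 253]
 [253 253 254 255 187 158 161 163 159 150 249 255 252 253 253]
 [252 253 254 252 255 199 168 163 198 239 255 253 253 252 253]
 [252 253 254 252 252 254 254 252 253 255 253 253 253 252 253]
 [252 253 254 252 251 252 252 253 253 253 253 253 253 252 253]
 
[... 340 characters left out ...]
5 255]
 [255 255 255 255 255 255 255 255 255 255 255 255 255 255 255]
 [255 255 255 255 255 255 182 191 182 163 255 255 255 255 255]
 [255 255 255 255 255 188 197 190 187 181 255 255 254 255 255]
 [255 255 255 255 226 195 194 193 185 230 255 255 255 255 255]
 [255 255 255 255 202 193 195 190 190 255 254 255 255 255 255]
 [255 255 255 255 253 190 194 195 180 251 255 255 255 255 255]
 [255 255 255 255 255 226 199 205 223 255 255 255 255 255 255]
 [255 255 255 255 255 255 255 255 255 255 255 255 255 255 255]
 [255 255 255 255 255 255 255 255 255 255 255 255 255 255 255]
 [255 255 255 255 255 255 255 255 255 255 255 255 255 255 255]
 [255 255 255 255 255 255 255 255 255 255 255 255 255 255 255]]
```

Run:
```python
from h import *
for nm,q in(("w13",(341,183)),("w15",(419,277))):
    s=pickle.load(open(nm+".pkl","rb"));gg=cv2.cvtColor(s["img"],cv2.COLOR_RGB2GRAY);x,y=q;u=(gg[y-14:y+15,x-14:x+15]<228)
    yy,xx=np.nonzero(u);p=((xx.min()+xx.max())/2+x-14,(yy.min()+yy.max())/2+y-14);p2=(xx.mean()+x-14,yy.mean()+y-14);P=plane(s,[p,p2,(xx.min()+x-14.5,p[1]),(xx.max()+x-13.5,p[1])],.0665);print(nm,p,P[:2].round(4),np.linalg.norm(P[3]-P[2]))
print(tri([(pickle.load(open("w13.pkl","rb")),(340.5,183.5)),(pickle.load(open("w15.pkl","rb")),p2)]))
move((.4360,.1148,.070),-.05)
```

```text
w13 (np.float64(341.5), np.float64(185.0)) [[0.5191 0.0629 0.0665]
 [0.5192 0.0631 0.0665]] 0.012136957326874219
w15 (np.float64(418.5), np.float64(277.5)) [[0.5186 0.0635 0.0665]
 [0.5184 0.0634 0.0665]] 0.010451253715156957
(array([0.51824137, 0.06417199, 0.06772334]), [np.float64(0.25363711281564444), np.float64(0.2536371128155919)])
tcp [0.4356 0.1127 0.209 ] yawY -0.0521 tilt [-0.0035 -0.0007] gap 0.0515 F [-0.1 -0.8  0.8] t 50.38 q6 [ 0.1  -0.13  2.05 -0.    1.22  0.15]
shift share [0.007 0.003 0.463]
world d [ 0.0004  0.0021 -0.139 ]
turn share [-0.0011  0.0003 -0.0007]
turn share [4.000e-04 1.700e-03 9.993e-01]
```

Emit:
{"fn": "step_arm", "kwargs": {
  "increments": [
    [[0.007,0.003,0.1],[-0.001,0,0]],
    [[0,0,0.12],[0,0,0]],
    [[0,0,0.12],[0,0,0]],
    [[0,0,0.08],[0,0,0]],
    [[0,0,0.03],[0,0,0]],
    [[0,0,0],[0,0,0]],
    [[0,0,0],[0,0,0]]
  ]
}}

```text
clock: 51.25
ee_pos: [0.4379, 0.1147, 0.0757]
tool_rot: [2.276, 2.162, 0.003]
ft_force: [-1.2, -0.3, -0.1]
finger_gap: 0.0512
finger_force: 0.0
```

Run:
```python
from h import *
move((.4358,.1150,.070),-.05)
```

```text
tcp [0.4379 0.1147 0.0757] yawY -0.0516 tilt [ 0.003  -0.0005] gap 0.0512 F [-1.2 -0.3 -0.1] t 51.25 q6 [ 0.1   0.08  2.13 -0.    0.92  0.15]
shift share [ 0.001 -0.007  0.019]
world d [-0.0021  0.0003 -0.0057]
turn share [ 0.001   0.0001 -0.0005]
turn share [ 2.000e-04 -1.500e-03  9.995e-01]
```

Emit:
{"fn": "step_arm", "kwargs": {
  "increments": [
    [[0,-0.006,0.016],[0.001,0,0]],
    [[0,0,0],[0,0,0]],
    [[0,0,0],[0,0,0]]
  ]
}}

```text
clock: 51.62
ee_pos: [0.435, 0.1146, 0.0699]
tool_rot: [-2.277, -2.163, 0.003]
ft_force: [0.6, 0.0, -0.6]
finger_gap: 0.0515
finger_force: 0.0
```

Emit:
{"fn": "step_arm", "kwargs": {
  "increments": [
    [[0,0,0],[0,0,0]],
    [[0,0,0],[0,0,0]],
    [[0,0,0],[0,0,0]],
    [[0,0,0],[0,0,0]],
    [[0,0,0],[0,0,0]],
    [[0,0,0],[0,0,0]]
  ],
  "jaw": -1,
  "grip_force": 50
}}

```text
clock: 52.38
ee_pos: [0.4353, 0.1147, 0.07]
tool_rot: [-2.277, -2.163, 0.003]
ft_force: [-0.1, 0.0, 3.9]
finger_gap: 0.021
finger_force: 48.8
```

Emit:
{"fn": "step_arm", "kwargs": {
  "increments": [
    [[0,0,-0.04],[0,0,0]],
    [[0,0,-0.1],[0,0,0]],
    [[0,0,-0.12],[0,0,0]],
    [[0,0,-0.1],[0,0,0]],
    [[0,0,0],[0,0,0]],
    [[0,0,0],[0,0,0]]
  ]
}}

```text
clock: 53.12
ee_pos: [0.434, 0.1146, 0.1768]
tool_rot: [-2.276, -2.162, 0.006]
ft_force: [-0.5, 0.6, -0.2]
finger_gap: 0.0208
finger_force: 50.4
```

Run:
```python
from h import *
move((.5189,.0633,.145),-.05)
```

```text
tcp [0.434  0.1146 0.1768] yawY -0.0515 tilt [-0.0048 -0.0008] gap 0.0208 F [-0.5  0.6 -0.2] t 53.12 q6 [ 0.1  -0.09  2.08 -0.    1.16  0.15]
shift share [-0.156  0.292  0.105]
world d [ 0.0849 -0.0513 -0.0318]
turn share [-0.0015  0.0003 -0.0005]
turn share [5.000e-04 2.400e-03 9.995e-01]
```

Emit:
{"fn": "step_arm", "kwargs": {
  "increments": [
    [[-0.052,0.0975,0],[0,0,0]],
    [[-0.052,0.0975,0],[0,0,0]],
    [[-0.052,0.0975,0],[-0.0015,0.0003,0]],
    [[0,0,0.07],[0,0,0]],
    [[0,0,0.05],[0,0,0]],
    [[0,0,0],[0,0,0]],
    [[0,0,0],[0,0,0]],
    [[0,0,0],[0,0,0]]
  ]
}}

```text
clock: 54.12
ee_pos: [0.5209, 0.0637, 0.1424]
tool_rot: [2.276, 2.162, 0.004]
ft_force: [0.0, 0.0, -0.6]
finger_gap: 0.0206
finger_force: 50.4
```

Run:
```python
from h import *
move((.5189,.0633,.130),-.05)
```

```text
tcp [0.5209 0.0637 0.1424] yawY -0.0511 tilt [0.0038 0.0001] gap 0.0206 F [ 0.   0.  -0.6] t 54.12 q6 [-0.01  0.12  1.94  0.    1.08  0.04]
shift share [-0.002 -0.007  0.041]
world d [-0.002  -0.0004 -0.0124]
turn share [ 0.0012 -0.0001 -0.0003]
turn share [-1.000e-04 -1.900e-03  9.997e-01]
```

Emit:
{"fn": "step_arm", "kwargs": {
  "increments": [
    [[-0.002,-0.006,0.035],[0.001,0,0]],
    [[0,0,0],[0,0,0]],
    [[0,0,0],[0,0,0]],
    [[0,0,0],[0,0,0]]
  ]
}}

```text
clock: 54.62
ee_pos: [0.5188, 0.0629, 0.1312]
tool_rot: [-2.278, -2.163, 0.0]
ft_force: [0.1, 0.4, -0.1]
finger_gap: 0.0208
finger_force: 50.4
```

Run:
```python
from h import *
move((.5189,.0633,.122),-.05)
```

```text
tcp [0.5188 0.0629 0.1312] yawY -0.0515 tilt [-0.0005  0.0002] gap 0.0208 F [ 0.1  0.4 -0.1] t 54.62 q6 [-0.01  0.14  1.95  0.    1.06  0.04]
shift share [0.001 0.    0.031]
world d [ 0.0001  0.0004 -0.0092]
turn share [-0.0002 -0.0001 -0.0005]
turn share [-1.000e-04  3.000e-04  9.995e-01]
```

Emit:
{"fn": "step_arm", "kwargs": {
  "increments": [
    [[0.001,0,0.01],[0,0,0]],
    [[0,0,0.01],[0,0,0]],
    [[0,0,0.008],[0,0,0]],
    [[0,0,0.006],[0,0,0]],
    [[0,0,0],[0,0,0]],
    [[0,0,0],[0,0,0]]
  ]
}}

```text
clock: 55.38
ee_pos: [0.5191, 0.0632, 0.1221]
tool_rot: [-2.277, -2.163, 0.001]
ft_force: [-1.6, 0.2, 5.4]
finger_gap: 0.0209
finger_force: 51.4
```

Emit:
{"fn": "step_arm", "kwargs": {
  "increments": [
    [[0,-0.004,-0.008],[0,0,0]],
    [[0,0,0],[0,0,0]],
    [[0,0,0.006],[0,0,0]],
    [[0,0,0.006],[0,0,0]],
    [[0,0,0.005],[0,0,0]],
    [[0,0,0],[0,0,0]]
  ]
}}

```text
clock: 56.12
ee_pos: [0.5189, 0.0632, 0.1215]
tool_rot: [2.277, 2.163, 0.001]
ft_force: [-2.9, -1.0, 16.5]
finger_gap: 0.0207
finger_force: 52.5
```

Emit:
{"fn": "step_arm", "kwargs": {
  "increments": [
    [[-0.004,0,-0.014],[0,0,0]],
    [[0,0,0],[0,0,0]],
    [[0,0,0.005],[0,0,0]],
    [[0,0,0.005],[0,0,0]],
    [[0,0,0.004],[0,0,0]],
    [[0,0,0],[0,0,0]]
  ]
}}

```text
clock: 56.88
ee_pos: [0.5191, 0.0621, 0.1201]
tool_rot: [2.277, 2.162, 0.003]
ft_force: [2.3, 0.1, -1.0]
finger_gap: 0.0204
finger_force: 50.5
```

Run:
```python
from h import *
from rig import robot
move((.5189,.0633,.122),-.05);print(robot.observe()["moment"])
```

```text
tcp [0.5191 0.0621 0.1201] yawY -0.0515 tilt [0.0025 0.0003] gap 0.0204 F [ 2.3  0.1 -1. ] t 56.88 q6 [-0.02  0.15  1.95  0.    1.04  0.04]
shift share [ 0.004 -0.001 -0.006]
world d [-0.0002  0.0012  0.0019]
turn share [ 0.0008 -0.0001 -0.0005]
turn share [-2.000e-04 -1.300e-03  9.995e-01]
[-0.0359416  -0.7472614  -0.04970116]
```

It has entered the hole, so I lower it home.

Emit:
{"fn": "step_arm", "kwargs": {
  "increments": [
    [[0,0.002,0.02],[0,0,0]],
    [[0,0,0.025],[0,0,0]],
    [[0,0,0.025],[0,0,0]],
    [[0,0,0.02],[0,0,0]],
    [[0,0,0.012],[0,0,0]],
    [[0,0,0.006],[0,0,0]],
    [[0,0,0],[0,0,0]],
    [[0,0,0],[0,0,0]]
  ]
}}

```text
clock: 57.88
ee_pos: [0.5197, 0.062, 0.0865]
tool_rot: [2.277, 2.162, 0.003]
ft_force: [3.6, -0.4, 6.9]
finger_gap: 0.0208
finger_force: 51.6
```

Emit:
{"fn": "step_arm", "kwargs": {
  "increments": [
    [[0,0,0],[0,0,0]],
    [[0,0,0],[0,0,0]],
    [[0,0,0],[0,0,0]],
    [[0,0,0],[0,0,0]],
    [[0,0,-0.06],[0,0,0]],
    [[0,0,-0.12],[0,0,0]],
    [[0,0,-0.15],[0,0,0]],
    [[0,0,-0.15],[0,0,0]],
    [[0,0,0],[0,0,0]],
    [[0,0,0],[0,0,0]]
  ],
  "jaw": 0
}}

```text
clock: 59.12
ee_pos: [0.518, 0.0621, 0.2305]
tool_rot: [-2.278, -2.163, -0.0]
ft_force: [-0.3, -0.1, 0.1]
finger_gap: 0.0426
finger_force: 0.0
```

Run:
```python
from lid import *
w=snap("wrist","w16");S=snap("side","s16");move();lidfit(w)
g=cv2.cvtColor(w["img"],cv2.COLOR_RGB2GRAY);hs=cv2.cvtColor(w["img"],cv2.COLOR_RGB2HSV)
q=proj(w,[.5189,.0633,.1065])[0];print("pin head top predicted",q)
m=((hs[...,1]<40)&(g<180)).astype(np.uint8);n,l,st,ct=cv2.connectedComponentsWithStats(m)
for i in range(1,n):
    if st[i,4]>100: print(st[i],ct[i].round(1))
# side: pin head top, lid, key bar predicted vs observed
qs=proj(S,[[.5189,.0633,.1065],[.5189,.0633,.0665],[.655,.269,.052],[.655,.269,.032]]);print(qs.round(1))
gs=cv2.cvtColor(S["img"],cv2.COLOR_RGB2GRAY);hh=cv2.cvtColor(S["img"],cv2.COLOR_RGB2HSV)
m=((hh[...,1]<60)&(gs<110)).astype(np.uint8);n,l,st,ct=cv2.connectedComponentsWithStats(m)
for i in range(1,n):
    if st[i,4]>60 and 150<ct[i][0]<400 and ct[i][1]>220: print("side",st[i],ct[i].round(1))
yb=-.047;c=np.array([.5944,.0203]);R=np.array([[np.cos(yb),-np.sin(yb)],[np.sin(yb),np.cos(yb)]])
p=lambda x,y,z=.0735:proj(w,np.r_[c+R@[x,y],z])[0].round(0).astype(int)
for x in(-.056,-.046,-.036):print(x,[int(g[p(x,y)[1],p(x,y)[0]]) for y in np.arange(-.022,.03,.004)])
```

```text
tcp [0.517  0.062  0.2284] yawY -0.0515 tilt [-0.0036  0.0003] gap 0.0425 F [ 0.3  0.1 -0.8] t 59.23 q6 [-0.02  0.01  1.87  0.    1.26  0.04]
0.095 L -2.3 R 1.5 ratio 1.0249
0.085 L -2.1 R 2.3 ratio 1.0295
0.07 L -1.9 R 2.0 ratio 1.0261
-0.045 L -1.4 R 3.1 ratio 1.0339
-0.055 L -1.3 R 3.5 ratio 1.0365
-0.065 L -1.1 R 2.9 ratio 1.0312
-0.075 L -0.0 R 2.2 ratio 1.0178
-0.045 T [np.float64(-1.5)] B [np.float64(0.6)]
-0.03 T [np.float64(-1.4)] B [np.float64(0.6)]
0.03 T [np.float64(-2.4)] B []
0.045 T [np.float64(-1.4)] B []
cam [0.522 0.144 0.356]
pin head top predicted [320.58454864 233.67544439]
[ 388    0  163   58 3347] [453.6  17.3]
[335 139 134   4 269] [400.3 140.4]
[271 178  67  25 837] [305.8 195.4]
[ 337  195   55   35 1253] [362.4 210.7]
[   10   195   630   285 60543] [333.8 398.9]
[308 209  27  39 859] [320.9 228.1]
[167 224  66  58 627] [210.6 241.2]
[ 283  242  100   38 1178] [326.4 258. ]
[155 245  51  52 749] [172.9 277.9]
[[302.8 296.7]
 [302.7 309.1]
 [207.7 387.1]
 [209.1 392.4]]
side [ 265  184   77   80 2694] [303.1 221.4]
side [372 238  41  50 836] [392.3 262.2]
side [237 260  43  47 744] [256.5 289.5]
side [272 293  36  22 349] [292.9 306.4]
side [225 323  61  30 907] [258.3 338. ]
side [ 164  368   84   70 3774] [206.9 406.4]
-0.056 [215, 212, 214, 212, 212, 238, 242, 242, 152, 135, 214, 212, 209]
-0.046 [217, 218, 215, 215, 214, 238, 241, 241, 242, 133, 212, 214, 210]
-0.036 [215, 212, 212, 217, 217, 239, 241, 237, 248, 136, 216, 212, 212]
```

```bash
python3 -c "
from rig import robot
print(robot.sign_off())"
```

```text
the job is handed in; nothing more can be done
None
```

I handed the job in at about 59 s: both cartons boxed, lid home, turnbutton locked, key back in its tray and pin home, by arm and camera readings; the sign-off returned no verdict.

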